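Change over the lapping-compound pots

ROBOT

A 6-joint arm with a two-finger parallel gripper is mounted at the origin on a cart in front of the work surface, level with it; the furniture and walls round the work are solid. World frame = base frame: x ahead of the robot, y to its left, z up, the work surface at z = 0. Lengths are in m, angles in rad, forces in N, time in s.
With the tool pointing down it reaches from about 0.4 to 0.825 m from the base axis. Payload 7 kg.
Tool frame: the origin (TCP) lies at the very end of the fingers, on their centre line; the grasp point (between the pads) lies 19 mm behind it; z points along the fingers, y is the direction in which the jaws open and shut (so a half turn about z gives the same grasp; the last joint's range is limited). The gripper opens to 88 mm and grips with 3 to 60 N. Pads are 19 mm wide; open, the fingers measure 130 mm over their backs; the gripper's body (78 mm by 193 mm) begins 47 mm behind the grasp point.
Start: joints at [1.578, 0.359, 0.012, 0, -1.224, -0.288], TCP at [0.187, 0.649, 0.227] pointing down, gripper open.
Joint ranges: [-3.07, 3.07], [-1.43, 2.12], [-1.02, 1.25], [-3.03, 1.67], [-3.05, -0], [-3.03, 3.03]. Speed limits (rad/s): [2.39, 2.39, 3.01, 3.14, 3.14, 3.14].

INTERFACE

Orientations are given as [roll, pitch, yaw] about the fixed x, y, z axes, in that order (R = Rz(yaw) Ry(pitch) Rx(roll)).
In Python, from station import arm gives the robot as it stands.
- The arm moves only by the shell command python3 -m inch 'ROWS' [FORCE]. ROWS is text: rows parted by semicolons, each of 7 numbers parted by spaces: the closure, from 0 (fully open) to 1 (shut), then the shift along the tool's x, y, z each as a share of 300 mm, from -1 to 1, then the turn, a rotation vector about the tool's x, y, z each as a share of 60 degrees, from -1 to 1. In form: grip tx ty tz rx ry rz; .... A call has 1 to 12 rows; each row is the pose to reach, as a shift and turn from the pose commanded when the call began, along the tool's axes at that moment; what a row does not reach only later rows make up. A row lasts 1/10 s, in which the tool goes at most 50 mm and 8.59 degrees, less where a joint would pass 70% of its speed; a pose out of reach is approached as far as the arm can. A call with a number of a shift or a turn outside -1 to 1 is refused whole. A call with a gripper value outside its range is refused whole. The fingers move at their own pace and stop on an object; FORCE is the grip in N (left out, the last holds). Time passes only in rows, so rows that repeat a pose let the fingers close. It gives the time, the measured TCP pose, the force and the opening at its end, in the units of the state.
- arm.get_state(): the state, without advancing time (a new reading comes with each control period).
- arm.grab_frame(name): name is "scene" or "side" or "wrist"; returns a dict with "img" (480x640x3 uint8, red, green, blue), "range_z" (480x640 float32, m along the optical axis (not along the pixel's ray), 0 where there is no reading), "fx", "fy", "cx", "cy" (pixels), "extrinsics" (4x4, takes a point from world to camera coordinates); the wrist camera has in their place "tool_from_camera" (4x4, takes a point from camera to tool coordinates, whose origin is the TCP and whose axes are the flange's). Camera axes: x right, y up, looking along -z (the intrinsics and any distortion apply to the point x, -y, -z); pixel columns grow to the right and rows downward; lengths in m; the calibration is good to about 2 mm. A picture is of the moment at which its call begins: read the wrist's pose just before it.
- arm.job_done(): hands the job in, once; it reports no verdict.
The state is a dict: "t": time; "q": joint angles; "qd": joint speeds; "joint_efforts": joint torques, N m; "eef_pos": TCP position; "ee_rot": TCP orientation; "force": force on the tool from outside, world axes, zero at the start; "moment": the same for the moment, N m; "width": finger opening in m.
Only numpy, scipy, OpenCV 4.12 (cv2) and the standard library are available. Lean on these libraries where they do the work, as an engineer would, in place of code of your own. Each camera call takes 0.05 s, during which the arm holds its last target.

TASK

Change the bench over to the white compound. First screw the cap of every red, blue and yellow pot that has been left out fully shut (clockwise) and slide each pot along the bench, never lifting it, into the painted ring of its own colour; only when all of these are put away, slide the white pot, still shut, from its white ring into the green ring with the cross and there unscrew its cap fully, to the stop (anticlockwise). All pots must stand upright wholly inside their rings, well centred, and the tape and link arm must be left where they are.

Things in the scene. Friction and masses are not known exactly. Their poses are not given: they have to be found in the camera images.
- red_pot: loose aluminium pot with red band and red screw cap, 0.66 kg. Origin: centre of underside, z up. Foot flange 60 mm dia, 8 mm high, slick underneath; body 44 mm dia up to 45 mm; cap 50 mm dia from 45 to 71 mm. Take it by the cap from above, to turn it or to slide the pot. A black tick on the flange is at the pot's +x. May be absent (None).
- red_cap (a joint): turn of the red cap, rad: 0 = shut, at its stop (white line on the cap points to the black tick on the flange); grows anticlockwise from above to 2.6 = fully unscrewed, at the other stop. Captive: it never rises or comes off, and stays where left. It turns with 0.015 N m, which does not turn the pot; pushed against a stop the whole pot turns.
- blue_pot: loose aluminium pot with blue band and blue screw cap, 0.66 kg. Origin: centre of underside, z up. Foot flange 60 mm dia, 8 mm high, slick underneath; body 44 mm dia up to 45 mm; cap 50 mm dia from 45 to 71 mm. Take it by the cap from above, to turn it or to slide the pot. A black tick on the flange is at the pot's +x. May be absent (None).
- blue_cap (a joint): turn of the blue cap, rad: 0 = shut, at its stop (white line on the cap points to the black tick on the flange); grows anticlockwise from above to 2.6 = fully unscrewed, at the other stop. Captive: it never rises or comes off, and stays where left. It turns with 0.015 N m, which does not turn the pot; pushed against a stop the whole pot turns.
- yellow_pot: loose aluminium pot with yellow band and yellow screw cap, 0.66 kg. Origin: centre of underside, z up. Foot flange 60 mm dia, 8 mm high, slick underneath; body 44 mm dia up to 45 mm; cap 50 mm dia from 45 to 71 mm. Take it by the cap from above, to turn it or to slide the pot. A black tick on the flange is at the pot's +x. May be absent (None).
- yellow_cap (a joint): turn of the yellow cap, rad: 0 = shut, at its stop (black line on the cap points to the black tick on the flange); grows anticlockwise from above to 2.6 = fully unscrewed, at the other stop. Captive: it never rises or comes off, and stays where left. It turns with 0.015 N m, which does not turn the pot; pushed against a stop the whole pot turns.
- white_pot: loose aluminium pot with white band and white screw cap, 0.66 kg. Origin: centre of underside, z up. Foot flange 60 mm dia, 8 mm high, slick underneath; body 44 mm dia up to 45 mm; cap 50 mm dia from 45 to 71 mm. Take it by the cap from above, to turn it or to slide the pot. A black tick on the flange is at the pot's +x. Always present; starts on the white ring, shut.
- white_cap (a joint): turn of the white cap, rad: 0 = shut, at its stop (black line on the cap points to the black tick on the flange); grows anticlockwise from above to 2.6 = fully unscrewed, at the other stop. Captive: it never rises or comes off, and stays where left. It turns with 0.015 N m, which does not turn the pot; pushed against a stop the whole pot turns.
- red_mark: red ring painted flat on the bench, inner diameter 76 mm, outer 86 mm: storage place of the red pot. Origin at its centre, on the bench surface. It has no height that could catch a pot.
- blue_mark: blue ring painted flat on the bench, inner diameter 76 mm, outer 86 mm: storage place of the blue pot. Origin at its centre, on the bench surface. It has no height that could catch a pot.
- yellow_mark: yellow ring painted flat on the bench, inner diameter 76 mm, outer 86 mm: storage place of the yellow pot. Origin at its centre, on the bench surface. It has no height that could catch a pot.
- white_mark: white ring painted flat on the bench, inner diameter 76 mm, outer 86 mm: storage place of the white pot. Origin at its centre, on the bench surface. It has no height that could catch a pot.
- work_mark: green ring with a green cross in it, painted flat on the bench, inner diameter 76 mm, outer 86 mm: the working place, nearer the robot. Origin at its centre. A coloured pot may stand on it at the start.
- tape: roll of black tape, 62 mm across, 19 mm high, lying far to the left of the work; bystander. Origin: centre of underside.
- link: grey cast link arm, 92 x 19 x 8 mm, lying to the left of the work; bystander. Origin: centre of underside.
Not all that is in view belongs to the job. What is meant by the red_pot is not orange, and is the smaller of those in its own colour.

How it is judged:
By the outcome, as a careful person would: the job done as asked, in the order asked, and still so for the second after the job is handed in, with the robot touching nothing.
Of red_pot, blue_pot, yellow_pot only 2 to 3 are there at a start; the rules pass over those that are not, and their reading is None.
At some moment in a run one of red_pot, blue_pot, yellow_pot, white_pot may be knocked a few centimetres aside while the robot is not near it.
Once in a run the grip may slacken for a moment while it holds something.
It also fails if it takes over 210 s, if anything falls off the work surface, if the arm or the gripper's body presses on something with over 40 N, if the wrist force passes 120 N, or if a joint passes its speed limit or range.

## Working session

There is one attempt and no reset: what is moved stays moved. The work goes in short steps, Python scripts to look and compute and a shell command to move; the robot and the scene stay as the last step left them, time stands still between calls to the robot, and variables do not carry over. Pictures are saved under pics/ and viewed, and the job is handed in when it is done.

```bash
ls; mkdir -p pics
python3 - <<'E'
from station import arm
import cv2
print(arm.get_state())
for n in ("scene","side","wrist"):
    f=arm.grab_frame(n); cv2.imwrite(f"pics/{n}0.png",f["img"][:,:,::-1])
    print(n,{k:v for k,v in f.items() if k not in("img","range_z")})
E
```

```text
pics
{'t': 0.0, 'q': array([ 1.57806808e+00,  3.59394294e-01,  1.10743413e-02, -3.76842318e-04,
       -1.22412319e+00, -2.88126277e-01]), 'qd': array([ 2.91128595e-04,  5.16422977e-04, -1.49378025e-03, -7.15034172e-04,
        3.43611971e-05, -1.01857454e-05]), 'joint_efforts': array([-8.63951955e-04, -5.82716918e+01,  2.93047106e+01,  6.99704289e+00,
        6.87337102e-03, -1.72168834e-04]), 'eef_pos': array([0.18695833, 0.64807617, 0.22561984]), 'ee_rot': array([ 3.13991305e+00, -1.28348666e-04, -2.80982745e-01]), 'force': array([ 0.83516014, -0.74784836, -0.10714741]), 'moment': array([-0.02888553, -0.03870786, -0.00801632]), 'width': 0.0875169311109184}
scene {'fx': 513.3106796666297, 'fy': 513.3106796666297, 'cx': 323.47792233811145, 'cy': 241.49340479202735, 'extrinsics': array([[ 0.61798242, -0.78576333,  0.02595613, -0.37211335],
       [ 0.38103704,  0.32822737,  0.86433649, -0.19507775],
       [-0.68768343, -0.52425451,  0.50224368, -1.11935508],
       [ 0.        ,  0.        ,  0.        ,  1.        ]])}
side {'fx': 516.9656610628776, 'fy': 516.9656610628776, 'cx': 308.8403373421247, 'cy': 240.61022347258304, 'extrinsics': array([[-0.97156861, -0.2357532 ,  0.02179142,  0.45270809],
       [ 0.16561944, -0.61098375,  0.7741247 , -0.2246795 ],
       [-0.16918818,  0.75572434,  0.63265795, -0.95741504],
       [ 0.        ,  0.        ,  0.        ,  1.        ]])}
wrist {'fx': 335.55276327539326, 'fy': 335.55276327539326, 'cx': 319.5071803852922, 'cy': 232.90743881337113, 'tool_from_camera': array([[-4.79687139e-04,  9.51997103e-01,  3.06106658e-01,
         8.36274615e-02],
       [ 9.99999683e-01,  6.50969787e-04, -4.57469188e-04,
        -2.67444654e-04],
       [-6.34775528e-04,  3.06106341e-01, -9.51997114e-01,
        -1.58649418e-01],
       [ 0.00000000e+00,  0.00000000e+00,  0.00000000e+00,
         1.00000000e+00]])}
```

View pics/scene0.png

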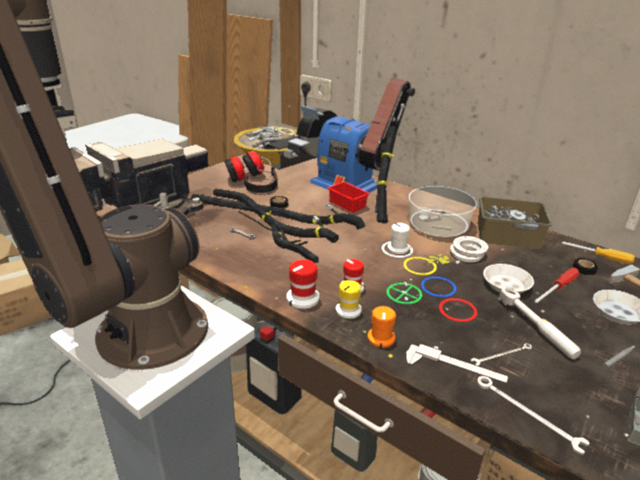

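View pics/side0.png

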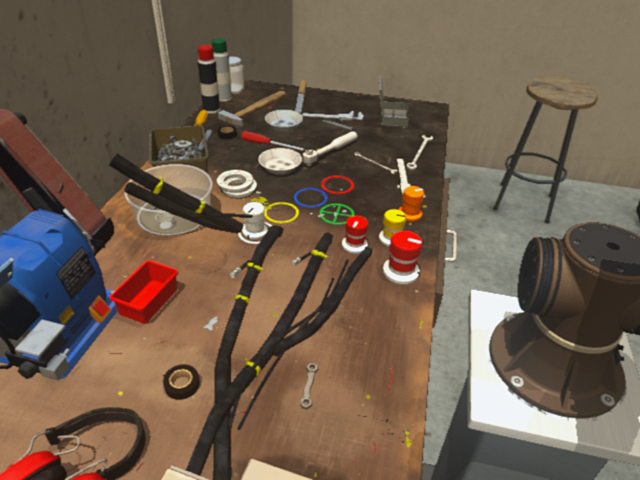

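View pics/wrist0.png

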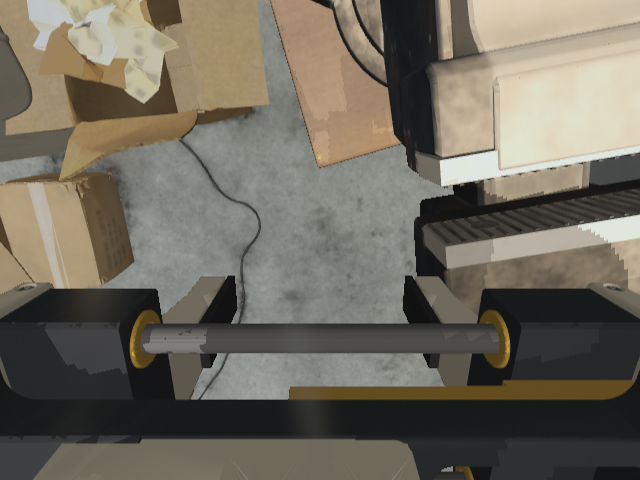

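The scene view shows these possible red pots: a large red one at (303,282), a small red one at (353,272) and an orange one at (382,327). The small red one should be red_pot, because it is not orange and is the smaller of the two reds. Yellow is at (348,298) and white at (400,238). I see no blue pot. I'll enlarge to confirm and measure.

```bash
cat > h.py <<'E'
import numpy as np, cv2
from scipy.spatial.transform import Rotation as R
from station import arm
def cloud(f,T=None):
    """world xyz per pixel; T = world_from_camera"""
    z=f["range_z"]; v,u=np.mgrid[0:480,0:640]
    P=np.stack([(u-f["cx"])*z/f["fx"],-(v-f["cy"])*z/f["fy"],-z],-1)
    if T is None: T=np.linalg.inv(f["extrinsics"])
    W=P@T[:3,:3].T+T[:3,3]; W[z<=0]=np.nan
    return W
def ray(f,u,v,h,T=None):
    if T is None: T=np.linalg.inv(f["extrinsics"])
    d=T[:3,:3]@np.array([(u-f["cx"])/f["fx"],-(v-f["cy"])/f["fy"],-1]); o=T[:3,3]
    return o+d*(h-o[2])/d[2]
def wristgrab():
    s=arm.get_state(); f=arm.grab_frame("wrist")
    M=np.eye(4); M[:3,:3]=R.from_euler('xyz',s["ee_rot"]).as_matrix(); M[:3,3]=s["eef_pos"]
    return s,f,M@f["tool_from_camera"]
def ortho(f,x0,x1,y0,y1,h,res,T=None):
    """top view image at plane z=h: columns = -y.. (left = +y), rows: top=x1"""
    if T is None: T=np.linalg.inv(f["extrinsics"])
    C=np.linalg.inv(T)
    nx=int((x1-x0)/res);ny=int((y1-y0)/res)
    r,c=np.mgrid[0:nx,0:ny]; X=x1-r*res; Y=y1-c*res
    P=np.stack([X,Y,np.full(X.shape,h)],-1)@C[:3,:3].T+C[:3,3]
    u=f["fx"]*P[...,0]/-P[...,2]+f["cx"]; v=-f["fy"]*P[...,1]/-P[...,2]+f["cy"]
    return cv2.remap(f["img"][:,:,::-1].copy(),u.astype(np.float32),v.astype(np.float32),cv2.INTER_LINEAR)
E
python3 - <<'E'
from h import *
for n,b in (("scene",(270,210,500,360)),("side",(220,170,440,290))):
    f=arm.grab_frame(n); W=cloud(f)
    x0,y0,x1,y1=b; cv2.imwrite(f"pics/{n}1.png",cv2.resize(f["img"][y0:y1,x0:x1,::-1],None,fx=3.4,fy=3.4,interpolation=cv2.INTER_CUBIC))
    hsv=cv2.cvtColor(f["img"],cv2.COLOR_RGB2HSV)
    for c,(lo,hi) in dict(red=(0,5),red2=(174,180),orange=(8,16),yellow=(24,33),green=(50,80),blue=(105,125)).items():
        m=((hsv[...,0]>=lo)&(hsv[...,0]<=hi)&(hsv[...,1]>140)&(hsv[...,2]>90)).astype(np.uint8)
        k,lab,st,ce=cv2.connectedComponentsWithStats(m)
        for i in range(1,k):
            if st[i,4]<40: continue
            w=W[lab==i]
            if not (np.nanmin(w[:,0])>.3 and np.nanmax(w[:,0])<1 and abs(np.nanmean(w[:,1]))<.5):continue
            print(n,c,st[i],"ctr",np.round((np.nanmin(w,0)+np.nanmax(w,0))/2,3),"ext",np.round(np.nanmax(w,0)-np.nanmin(w,0),3),"zmax",np.nanmax(w[:,2]).round(3))
E
```

```text
scene red [247 151  17  19 147] ctr [0.756 0.437 0.063] ext [0.049 0.072 0.057] zmax 0.092
scene red [230 157  15  23 160] ctr [0.687 0.443 0.059] ext [0.079 0.071 0.065] zmax 0.092
scene red [329 177  40  36 837] ctr [0.793 0.06  0.028] ext [0.109 0.155 0.06 ] zmax 0.058
scene red [343 259  21  18 306] ctr [ 0.461 -0.207  0.036] ext [0.149 0.114 0.077] zmax 0.075
scene red [439 298  39  24 300] ctr [ 0.506 -0.48   0.001] ext [0.097 0.09  0.01 ] zmax 0.005
scene red [260 326  14  14 144] ctr [ 0.428  0.081 -0.326] ext [0.046 0.041 0.033] zmax -0.309
scene yellow [404 257  33  18 182] ctr [ 0.621 -0.316 -0.   ] ext [0.098 0.088 0.01 ] zmax 0.005
scene yellow [439 256  10   8  50] ctr [ 0.685 -0.353  0.002] ext [0.039 0.028 0.007] zmax 0.005
scene yellow [340 281  21  13 215] ctr [ 0.363 -0.257  0.037] ext [0.104 0.107 0.074] zmax 0.074
scene green [387 283  35  21 161] ctr [ 0.478 -0.349  0.   ] ext [0.087 0.085 0.01 ] zmax 0.005
scene blue [ 311  119   62   69 1823] ctr [0.907 0.157 0.116] ext [0.133 0.191 0.224] zmax 0.228
scene blue [421 277  35  20 164] ctr [ 0.56  -0.401  0.001] 
[... 1668 characters left out ...]
0.479 -0.349  0.002] ext [0.087 0.097 0.01 ] zmax 0.006
side blue [294 188  34  20 171] ctr [ 0.559 -0.401  0.002] ext [0.087 0.094 0.01 ] zmax 0.007
side blue [ 28 209  36  15 255] ctr [0.919 0.086 0.217] ext [0.056 0.052 0.03 ] zmax 0.232
side blue [   0  219   87   92 4024] ctr [0.908 0.164 0.189] ext [0.105 0.163 0.09 ] zmax 0.234
side blue [  0 256   9  10  50] ctr [0.914 0.212 0.223] ext [0.013 0.022 0.005] zmax 0.225
side blue [106 292   6  13  41] ctr [0.861 0.076 0.025] ext [0.021 0.033 0.018] zmax 0.034
side blue [ 62 307  54  71 703] ctr [0.848 0.174 0.012] ext [0.021 0.168 0.026] zmax 0.025
side blue [  0 357   9   7  42] ctr [0.921 0.284 0.062] ext [0.11  0.065 0.118] zmax 0.121
```

Run:
```python
from h import *
ims=[]
for n in ("scene","side"):
    f=arm.grab_frame(n)
    for h in (0.0,0.071):
        im=ortho(f,.25,.75,-.6,-.1,h,.00125)
        for i in range(0,400,40):
            cv2.putText(im,f"{.75-i*.00125:.2f}",(0,i+4),0,.3,(255,255,255));cv2.putText(im,f"{-.1-i*.00125:.2f}",(i-8,10),0,.3,(255,255,255))
            cv2.line(im,(0,i),(400,i),(120,120,120),1);cv2.line(im,(i,0),(i,400),(120,120,120),1)
        ims.append(im)
cv2.imwrite("pics/ortho.png",np.vstack([np.hstack(ims[:2]),np.hstack(ims[2:])])[:, :])
cv2.imwrite("pics/ortho71.png",cv2.resize(np.hstack([ims[1][:,:],ims[3][:,:]]),None,fx=1,fy=1))
f=arm.grab_frame("side");W=cloud(f)
m=(W[...,0]>.3)&(W[...,0]<.8)&(W[...,1]<0)&(W[...,1]>-.6)&(W[...,2]>.01)
# height map
H=np.zeros((100,120))
for n in("scene","side"):
    W=cloud(arm.grab_frame(n)).reshape(-1,3);W=W[~np.isnan(W[:,0])]
    r=((.8-W[:,0])/.005).astype(int);c=((0-W[:,1])/.005).astype(int);k=(r>=0)&(r<100)&(c>=0)&(c<120)&(W[:,2]<.4)
    np.maximum.at(H,(r[k],c[k]),W[k,2])
cv2.imwrite("pics/hm.png",cv2.resize(cv2.applyColorMap(np.clip(H*255/.2,0,255).astype(np.uint8),cv2.COLORMAP_JET),None,fx=6,fy=6,interpolation=cv2.INTER_NEAREST))
```

```text
(no output)
```

View pics/ortho.png

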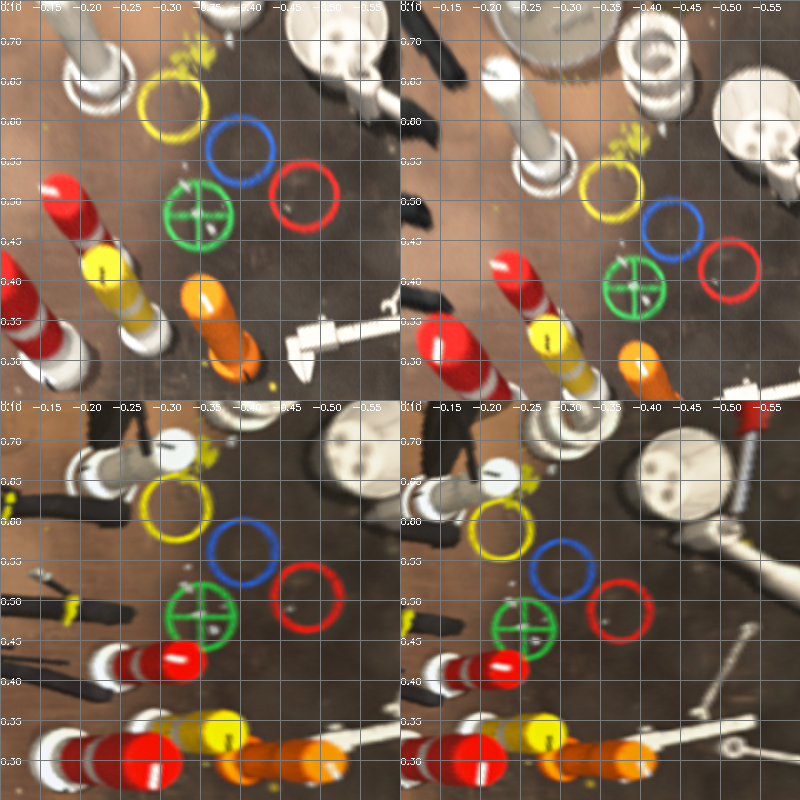

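View pics/scene1.png

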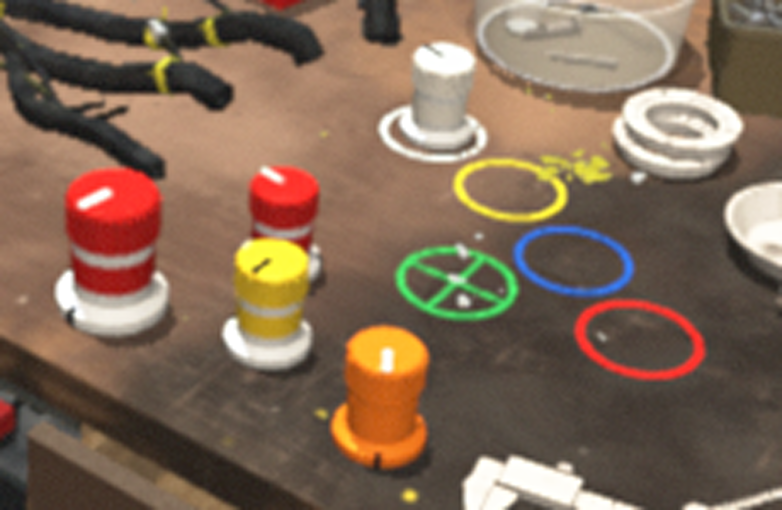

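View pics/side1.png

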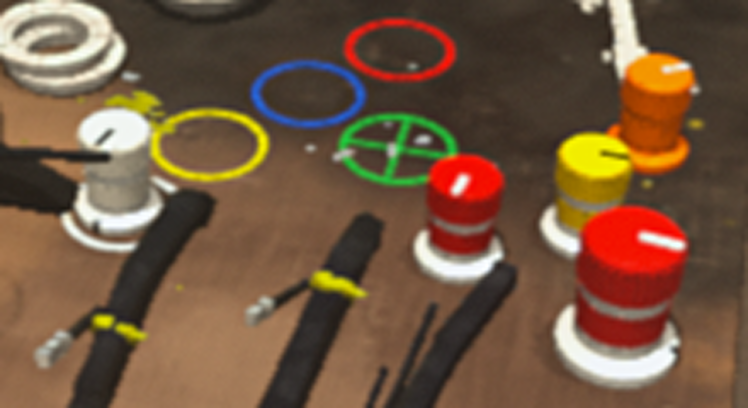

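View pics/hm.png

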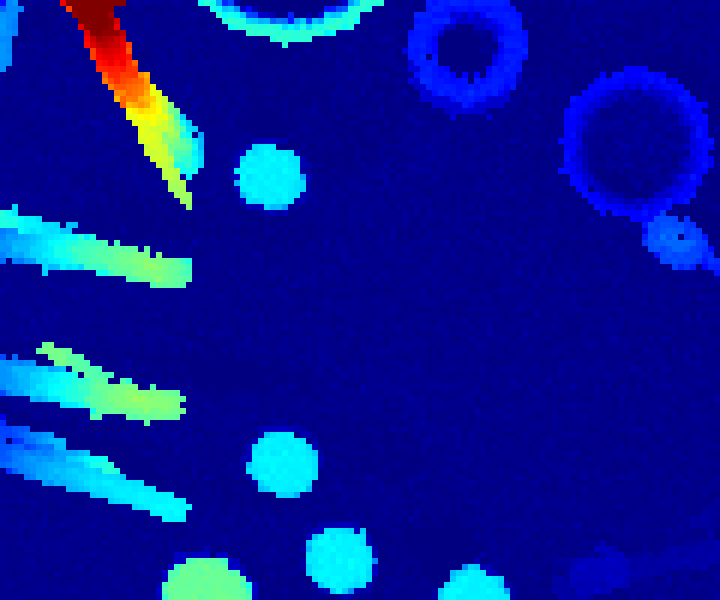

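Scene crop: the big red pot is at (113,245) with a wide flange. The small red pot at (284,215) is red_pot, the orange pot at (387,385) is not part of the job, and yellow is at (272,300). No blue pot anywhere. Next I'll fit the cap tops and rings and read the obstacle heights.

```bash
cat >> h.py <<'E'
from scipy.optimize import least_squares
def capfit(W,g,zlo=.062,zhi=.080,rad=.04,r=.025):
    P=W.reshape(-1,3);P=P[~np.isnan(P[:,0])]
    P=P[(P[:,2]>zlo)&(P[:,2]<zhi)&(np.hypot(P[:,0]-g[0],P[:,1]-g[1])<rad)]
    (c,rr),_,_=None or ((0,0),0),0,0
    c,rr=cv2.minEnclosingCircle(P[:,:2].astype(np.float32).reshape(-1,1,2))
    return np.array(c),rr,len(P),P[:,:2].mean(0),np.median(P[:,2])
def ringfit(f,W,col,g,rad=.06):
    lo,hi=dict(red=(0,6),yellow=(22,34),green=(50,80),blue=(105,125))[col]
    hsv=cv2.cvtColor(f["img"],cv2.COLOR_RGB2HSV)
    m=(hsv[...,0]>=lo)&(hsv[...,0]<=hi)&(hsv[...,1]>110)&(hsv[...,2]>60)&(abs(W[...,2])<.008)
    v,u=np.nonzero(m); return v,u
E
python3 - <<'E'
from h import *
for n in("scene","side"):
    f=arm.grab_frame(n);W=cloud(f);T=np.linalg.inv(f["extrinsics"])
    for nm,g in dict(red=(.413,-.236),yellow=(.333,-.283),white=(.652,-.225)).items():
        c,rr,k,m,z=capfit(W,g); print(n,nm,c.round(4),rr.round(4),k,m.round(4),z.round(4))
    for nm,g in dict(red=(.505,-.481),yellow=(.618,-.31),green=(.478,-.349),blue=(.559,-.401)).items():
        v,u=ringfit(f,W,nm,g)
        P=np.array([ray(f,a,b,0,T)[:2] for a,b in zip(u,v)]); d=np.hypot(*(P-g).T); P=P[(d<.055)&(d>.03)]
        s=least_squares(lambda p:np.hypot(P[:,0]-p[0],P[:,1]-p[1])-.0405,g,loss="soft_l1",f_scale=.003)
        print(n,"ring",nm,s.x.round(4),len(P))
    P=W.reshape(-1,3);P=P[~np.isnan(P[:,0])]
    def mx(a,b,c,d): k=(P[:,0]>a)&(P[:,0]<b)&(P[:,1]>c)&(P[:,1]<d)&(P[:,2]<.4);return np.percentile(P[k,2],98).round(3) if k.any() else None
    print("bigred",mx(.25,.34,-.21,-.13),"orange",mx(.25,.35,-.44,-.36),"h1",mx(.36,.40,-.17,-.1),"h2",mx(.44,.49,-.17,-.1),"h3",mx(.55,.6,-.17,-.1),"h4",mx(.62,.69,-.17,-.1),mx(.68,.75,-.17,-.05))
E
```

```text
Traceback (most recent call last):
AttributeError: 'float' object has no attribute 'round'
```

```bash
sed -i '/None or/d' h.py; sed -i 's/return np.array(c),rr/return np.array(c),np.float64(rr)/' h.py
cat > m.py <<'E'
from h import *
for n in("scene","side"):
    f=arm.grab_frame(n);W=cloud(f);T=np.linalg.inv(f["extrinsics"])
    for nm,g in dict(red=(.413,-.236),yellow=(.333,-.283),white=(.652,-.225)).items():
        c,rr,k,m,z=capfit(W,g); print(n,nm,c.round(4),rr.round(4),k,m.round(4),z.round(4))
    for nm,g in dict(red=(.505,-.481),yellow=(.618,-.31),green=(.478,-.349),blue=(.559,-.401)).items():
        v,u=ringfit(f,W,nm,g)
        P=np.array([ray(f,a,b,0,T)[:2] for a,b in zip(u,v)]); d=np.hypot(*(P-g).T); P=P[(d<.055)&(d>.03)]
        s=least_squares(lambda p:np.hypot(P[:,0]-p[0],P[:,1]-p[1])-.0405,g,loss="soft_l1",f_scale=.003)
        print(n,"ring",nm,s.x.round(4),len(P))
    P=W.reshape(-1,3);P=P[~np.isnan(P[:,0])]
    def mx(a,b,c,d): k=(P[:,0]>a)&(P[:,0]<b)&(P[:,1]>c)&(P[:,1]<d)&(P[:,2]<.4);return np.percentile(P[k,2],98).round(3) if k.any() else None
    print("bigred",mx(.25,.34,-.21,-.13),"orange",mx(.25,.35,-.44,-.36),"h1",mx(.36,.40,-.17,-.1),"h2",mx(.44,.49,-.17,-.1),"h3",mx(.55,.6,-.17,-.1),"h4",mx(.62,.69,-.17,-.1),mx(.68,.75,-.17,-.05))
E
python3 m.py
```

```text
scene red [ 0.413 -0.238] 0.0257 220 [ 0.4096 -0.2409] 0.0702
scene yellow [ 0.3322 -0.285 ] 0.0257 262 [ 0.3291 -0.2876] 0.0705
scene white [ 0.6505 -0.2257] 0.028 161 [ 0.6485 -0.2293] 0.0703
scene ring red [ 0.5054 -0.48  ] 333
scene ring yellow [ 0.6175 -0.3165] 227
scene ring green [ 0.4803 -0.3481] 216
scene ring blue [ 0.5615 -0.4003] 198
bigred 0.095 orange 0.072 h1 0.074 h2 0.1 h3 0.099 h4 0.115 0.168
side red [ 0.4147 -0.2341] 0.0258 280 [ 0.4145 -0.2305] 0.071
side yellow [ 0.3344 -0.2812] 0.026 265 [ 0.3342 -0.2778] 0.0712
side white [ 0.6552 -0.2224] 0.0251 241 [ 0.6524 -0.2208] 0.0716
side ring red [ 0.5041 -0.4832] 261
side ring yellow [ 0.6158 -0.3183] 255
side ring green [ 0.4791 -0.3509] 212
side ring blue [ 0.56   -0.4032] 205
bigred 0.096 orange 0.073 h1 0.074 h2 0.102 h3 0.1 h4 0.117 0.166
```

Orange is confirmed as not in the job and the small red pot is the one meant. The vise may lie on my path, so I'll check heights first.

```bash
cat >> h.py <<'E'
def to(x,y,z,yaw=None,pitchroll=True):
    """shares for a single absolute target from present pose"""
    s=arm.get_state(); R0=R.from_euler('xyz',s["ee_rot"])
    d=R0.inv().apply(np.array([x,y,z])-s["eef_pos"])/.3
    y0=s["ee_rot"][2]
    yaw=y0 if yaw is None else yaw
    rv=(R0.inv()*R.from_euler('xyz',[np.pi,0,yaw])).as_rotvec()/np.deg2rad(60)
    print("now",s["eef_pos"].round(4),s["ee_rot"].round(3),"q6",s["q"][5].round(3),"t",round(s["t"],2),"w",round(s["width"],4),"F",s["force"].round(1))
    print("shift",d.round(3),"turn",rv.round(3))
E
python3 - <<'E'
from h import *
s,f,T=wristgrab()
Ws=[cloud(f,T),cloud(arm.grab_frame("scene")),cloud(arm.grab_frame("side"))]
P=np.vstack([w.reshape(-1,3) for w in Ws]);P=P[~np.isnan(P[:,0])]
print("max z grid rows x .05..0.85, cols y .8..-.4")
for x in np.arange(.05,.9,.1):
    print(round(x,2),[ (lambda k: round(float(np.percentile(P[k,2],99)),2) if k.sum()>5 else None)((abs(P[:,0]-x)<.05)&(abs(P[:,1]-y)<.05)) for y in np.arange(.8,-.45,-.1)])
to(.40,.36,.33); to(.414,-.236,.25,-1.66)
E
```

```text
max z grid rows x .05..0.85, cols y .8..-.4
0.05 [-0.85, -0.85, -0.85, -0.85, -0.85, -0.86, 0.0, 0.28, 0.28, 0.28, 0.0, -0.85, -0.85]
0.15 [-0.85, 0.3, 0.58, 0.23, 0.23, None, 0.0, 0.22, 0.26, 0.02, 0.0, -0.05, -0.05]
0.25 [-0.85, 0.34, 0.39, 0.23, 0.23, 0.0, 0.0, 0.0, 0.0, 0.09, 0.1, 0.0, 0.07]
0.35 [-0.2, -0.35, 0.18, 0.21, 0.21, 0.0, 0.0, 0.0, 0.0, 0.09, 0.1, 0.07, 0.07]
0.45 [-0.27, -0.33, None, 0.2, 0.2, 0.0, 0.01, 0.03, 0.07, 0.1, 0.07, 0.07, 0.0]
0.55 [-0.3, -0.33, 0.0, 0.17, 0.17, 0.05, 0.04, 0.04, 0.1, 0.1, 0.09, 0.0, 0.0]
0.65 [-0.5, -0.85, 0.0, 0.09, 0.08, 0.03, 0.02, 0.03, 0.08, 0.12, 0.1, 0.01, 0.0]
0.75 [None, None, 0.01, 0.09, 0.09, 0.15, 0.0, 0.05, 0.05, 0.21, 0.08, 0.08, 0.03]
0.85 [None, 0.08, 0.11, 0.09, 0.09, 0.26, 0.24, 0.22, 0.26, 0.27, 0.08, 0.08, 0.09]
now [0.1871 0.6485 0.2266] [-3.142  0.    -0.281] q6 -0.288 t 0.8 w 0.0877 F [0.8 0.9 1.2]
shift [ 0.948  0.727 -0.345] turn [-0.  0. -0.]
now [0.1871 0.6485 0.2266] [-3.142  0.    -0.281] q6 -0.288 t 0.8 w 0.0877 F [0.8 0.9 1.2]
shift [ 1.544  2.623 -0.078] turn [-0.     0.     1.317]
```

```bash
python3 -m inch '0 0 0 -0.2 0 0 0; 0 0 0 -0.4 0 0 0; 0 0 0 -0.4 0 0 0; 0 0.95 0.73 -0.4 0 0 0;0 0.95 0.73 -0.4 0 0 0;0 0.95 0.73 -0.4 0 0 0;0 0.95 0.73 -0.4 0 0 0;0 0.95 0.73 -0.4 0 0 0;0 0.95 0.73 -0.4 0 0 0;0 0.95 0.73 -0.4 0 0 0;0 0.95 0.73 -0.4 0 0 0;0 0.95 0.73 -0.4 0 0 0'
python3 -m inch '0 0.52 0.82 0 0 0 0.6; 0 0.52 0.82 0 0 0 0.6;0 0.52 0.82 0 0 0 0.6;0 0.52 0.82 0 0 0 0.6;0 0.52 0.82 0 0 0 0.6;0 0.52 0.82 0 0 0 0.6;0 0.52 0.82 0 0 0 0.6;0 0.52 0.82 0 0 0 0.6;0 0.52 0.82 0 0 0 0.6;0 0.52 0.82 0 0 0 0.6'
python3 -c "
from h import *
to(.414,-.236,.25,-1.66)"
```

```text
t: 2.0
eef_pos: [0.4011, 0.3577, 0.3471]
ee_rot: [-3.141, -0.0, -0.284]
force: [-0.3, 0.4, 0.5]
width: 0.0879
t: 3.0
eef_pos: [0.4818, 0.081, 0.3465]
ee_rot: [3.142, 0.0, -0.907]
force: [-0.1, -0.0, 0.6]
width: 0.0876
now [0.4818 0.081  0.3465] [ 3.142  0.    -0.907] q6 0.094 t 3.0 w 0.0876 F [-0.1 -0.   0.6]
shift [0.693 0.829 0.321] turn [0.    0.    0.719]
```

```bash
python3 -m inch '0 0.69 0.83 0 0 0 0.72; 0 0.69 0.83 0 0 0 0.72;0 0.69 0.83 0 0 0 0.72;0 0.69 0.83 0 0 0 0.72;0 0.69 0.83 0 0 0 0.72;0 0.69 0.83 0.1 0 0 0.72;0 0.69 0.83 0.15 0 0 0.72;0 0.69 0.83 0.2 0 0 0.72;0 0.69 0.83 0.3 0 0 0.72;0 0.69 0.83 0.3 0 0 0.72;0 0.69 0.83 0.3 0 0 0.72'
python3 - <<'E'
from h import *
s,f,T=wristgrab(); print(s["q"].round(3))
cv2.imwrite("pics/w2.png",f["img"][:,:,::-1])
W=cloud(f,T)
for nm,g in dict(red=(.413,-.236),yellow=(.333,-.283)).items():
    print(nm,capfit(W,g))
to(.414,-.236,.25,-1.66)
E
```

```text
t: 4.1
eef_pos: [0.4131, -0.2362, 0.2571]
ee_rot: [3.141, -0.0, -1.661]
force: [0.5, -0.6, 0.7]
width: 0.0876
[-1.040e-01  4.000e-03 -3.600e-01  1.000e-03 -1.207e+00  1.300e-02]
red (array([ 0.41511711, -0.23678103]), np.float64(0.02538103051483631), 1662, array([ 0.4147735 , -0.23852854]), np.float64(0.07115792640726698))
yellow (array([ 0.33411983, -0.28389144]), np.float64(0.02519724704325199), 1909, array([ 0.33503172, -0.2848408 ]), np.float64(0.07121759503242836))
now [ 0.4136 -0.2364  0.2579] [-3.141e+00 -1.000e-03 -1.661e+00] q6 0.013 t 4.15 w 0.0875 F [0.6 0.3 0.7]
shift [-0.001 -0.001  0.026] turn [-0.001 -0.001 -0.001]
```

View pics/w2.png

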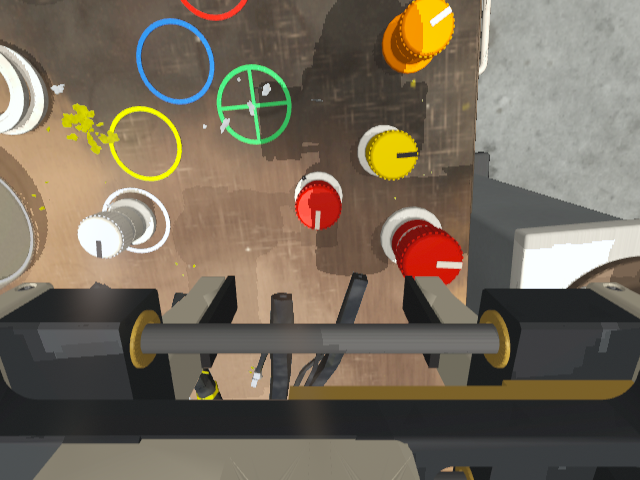

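Wrist view: the red cap is at (318,207), its line pointing down the image (towards +y). The yellow cap is at (392,155). Descending on red, then gripping at 20 N.

```bash
python3 -m inch '0 0 0 0.16 0 0 0;0 0 0 0.33 0 0 0;0 0 0 0.5 0 0 0;0 0 0 0.58 0 0 0;0 0 0 0.64 0 0 0;0 0 0 0.69 0 0 0;0 0 0 0.69 0 0 0;0 0 0 0.69 0 0 0'
python3 -m inch '0.42 0 0 0 0 0 0;0.42 0 0 0 0 0 0;0.42 0 0 0 0 0 0;0.5 0 0 0 0 0 0;0.5 0 0 0 0 0 0;0.5 0 0 0 0 0 0' 20
python3 - <<'E'
from h import *
to(.4145,-.2365,.049)
s,f,T=wristgrab(); print(s["moment"].round(3))
cv2.imwrite("pics/w3.png",f["img"][:,:,::-1])
E
```

```text
t: 4.95
eef_pos: [0.4141, -0.2367, 0.0507]
ee_rot: [-3.14, -0.0, -1.662]
force: [0.5, 0.3, -0.1]
width: 0.0875
t: 5.55
eef_pos: [0.4135, -0.2369, 0.0499]
ee_rot: [-3.14, -0.0, -1.663]
force: [1.5, -0.9, 0.8]
width: 0.0495
now [ 0.4135 -0.2369  0.0499] [-3.14  -0.    -1.663] q6 0.014 t 5.55 w 0.0495 F [ 1.5 -0.9  0.8]
shift [-0.002 -0.003  0.003] turn [-0.002 -0.     0.   ]
[ 0.057 -0.674  0.007]
```

View pics/w3.png

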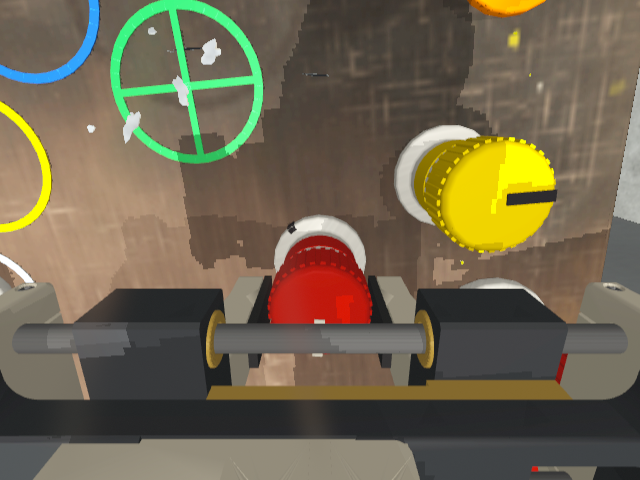

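The black tick is at (292,228) and the cap line points down, so the cap is open by roughly 135°. Turning it clockwise (+rz).

```bash
R6='';
python3 -m inch '0.5 0 0 0 0 0 0.14;0.5 0 0 0 0 0 0.28;0.5 0 0 0 0 0 0.42;0.5 0 0 0 0 0 0.56;0.5 0 0 0 0 0 0.7;0.5 0 0 0 0 0 0.84;0.5 0 0 0 0 0 0.95;0.5 0 0 0 0 0 0.95'
python3 -m inch '0.5 0 0 0 0 0 0.14;0.5 0 0 0 0 0 0.28;0.5 0 0 0 0 0 0.42;0.5 0 0 0 0 0 0.56;0.5 0 0 0 0 0 0.7;0.5 0 0 0 0 0 0.84;0.5 0 0 0 0 0 0.95;0.5 0 0 0 0 0 0.95'
python3 - <<'E'
from h import *
to(.4145,-.2365,.049)
s,f,T=wristgrab(); print(s["moment"].round(3),s["q"].round(3))
cv2.imwrite("pics/w4.png",f["img"][:,:,::-1])
E
```

```text
t: 6.4
eef_pos: [0.4132, -0.2367, 0.0498]
ee_rot: [-3.141, 0.001, -2.659]
force: [0.9, 1.7, 2.9]
width: 0.0495
t: 7.2
eef_pos: [0.4133, -0.2365, 0.0498]
ee_rot: [3.141, 0.001, 2.632]
force: [1.0, 4.8, 4.7]
width: 0.0495
now [ 0.4133 -0.2365  0.0498] [3.141e+00 1.000e-03 2.632e+00] q6 -1.975 t 7.2 w 0.0495 F [1.  4.8 4.7]
shift [-0.004  0.002  0.003] turn [0.001 0.001 0.   ]
[ 1.771 -0.726 -0.005] [-1.050e-01  2.330e-01 -6.430e-01 -1.000e-03 -6.930e-01 -1.975e+00]
```

View pics/w4.png

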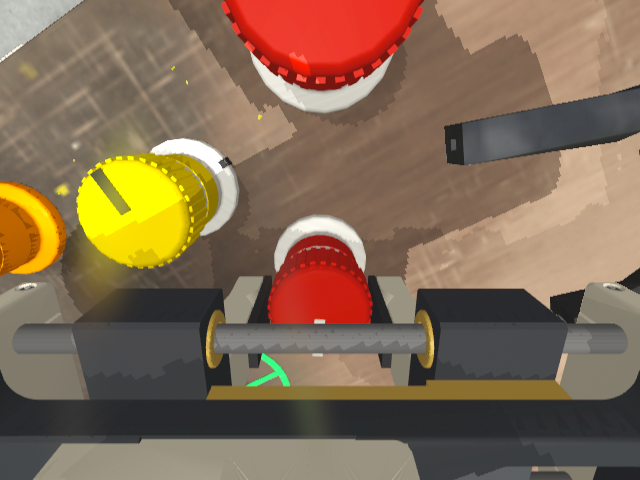

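```bash
python3 -m inch '0.5 0 0 0 0 0 0.1;0.5 0 0 0 0 0 0.2;0.5 0 0 0 0 0 0.3;0.5 0 0 0 0 0 0.4;0.5 0 0 0 0 0 0.5;0.5 0 0 0 0 0 0.6;0.5 0 0 0 0 0 0.68;0.5 0 0 0 0 0 0.68;0.5 0 0 0 0 0 0.68'
python3 - <<'E'
from h import *
to(.5047,-.4815,.0498)
s,f,T=wristgrab(); print(s["moment"].round(3),s["q"].round(3))
cv2.imwrite("pics/w5.png",f["img"][:,:,::-1])
E
```

```text
t: 8.15
eef_pos: [0.4128, -0.2371, 0.0498]
ee_rot: [3.142, 0.001, 1.925]
force: [-0.6, -0.0, 5.6]
width: 0.0498
now [ 0.4128 -0.2371  0.0498] [3.142e+00 1.000e-03 1.925e+00] q6 -2.682 t 8.15 w 0.0498 F [-0.6 -0.   5.6]
shift [-0.87   0.005  0.001] turn [0.    0.001 0.   ]
[-0.1   -0.24  -0.037] [-1.060e-01  2.330e-01 -6.440e-01  1.000e-03 -6.940e-01 -2.682e+00]
```

```bash
python3 -m inch '0.5 -0.04 0 0 0 0 0;0.5 -0.11 0 0 0 0 0;0.5 -0.19 0 0 0 0 0;0.5 -0.27 0 0 0 0 0;0.5 -0.35 0 0 0 0 0;0.5 -0.43 0 0 0 0 0;0.5 -0.51 0.002 0 0 0 0;0.5 -0.59 0.003 0 0 0 0;0.5 -0.67 0.004 0 0 0 0;0.5 -0.74 0.005 0 0 0 0;0.5 -0.8 0.005 0 0 0 0;0.5 -0.84 0.005 0 0 0 0' 25
python3 - <<'E'
from h import *
to(.5047,-.4815,.0498)
s,f,T=wristgrab(); print(s["moment"].round(3),s["q"].round(3))
cv2.imwrite("pics/w6.png",f["img"][:,:,::-1])
for n in("scene","side"):
    f=arm.grab_frame(n); cv2.imwrite(f"pics/{n}6.png",f["img"][:,:,::-1])
E
```

```text
t: 9.4
eef_pos: [0.4987, -0.4734, 0.0485]
ee_rot: [-3.14, -0.003, 1.922]
force: [-1.9, 3.2, 3.3]
width: 0.0495
now [ 0.4987 -0.4734  0.0485] [-3.140e+00 -3.000e-03  1.922e+00] q6 -2.313 t 9.4 w 0.0495 F [-1.9  3.2  3.3]
shift [-0.032  0.009 -0.005] turn [-0.002 -0.003  0.   ]
[ 1.529  0.361 -0.003] [-4.770e-01  5.260e-01 -1.570e-01 -1.000e-03 -8.910e-01 -2.313e+00]
```

View pics/w6.png

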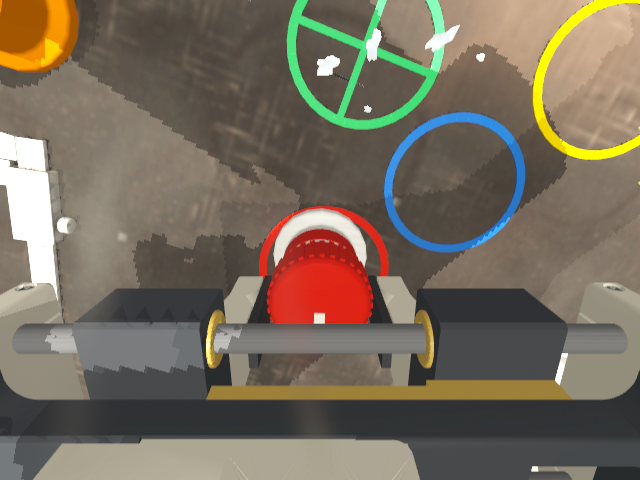

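View pics/side6.png

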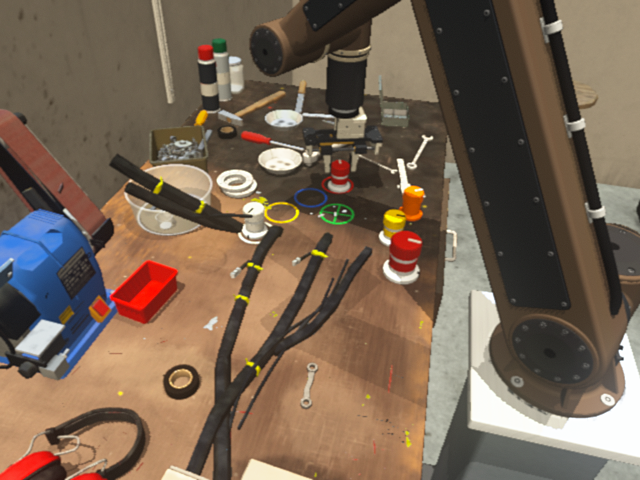

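Red is in its ring at (320,245) and lies about 9 mm towards the near edge. Moving the rest of the way, releasing and rising to look.

```bash
python3 -m inch '0.5 -0.015 0.004 0 0 0 0;0.5 -0.032 0.009 0 0 0 0;0.5 -0.034 0.009 0 0 0 0;0.5 -0.034 0.009 0 0 0 0;0.3 -0.034 0.009 0 0 0 0;0.2 -0.034 0.009 0 0 0 0;0 -0.034 0.009 0 0 0 0;0 -0.034 0.009 0 0 0 0;0 -0.034 0.009 -0.15 0 0 0;0 -0.034 0.009 -0.3 0 0 0;0 -0.034 0.009 -0.45 0 0 0;0 -0.034 0.009 -0.5 0 0 0'
cat > look.py <<'E'
from h import *
import sys
s,f,T=wristgrab(); W=cloud(f,T)
cv2.imwrite(f"pics/{sys.argv[1]}.png",f["img"][:,:,::-1])
pot=dict(red=(.505,-.48),yellow=(.333,-.283),white=(.653,-.224))
for a in sys.argv[2:]:
    k,x,y=a.split(","); pot[k]=(float(x),float(y))
fr=[("wrist",f,T)]+[(n,g,np.linalg.inv(g["extrinsics"])) for n in("scene","side") for g in[arm.grab_frame(n)]]
for n,g,T in fr:
    W=cloud(g,T)
    if n!="wrist": cv2.imwrite(f"pics/{sys.argv[1]}_{n}.png",g["img"][:,:,::-1])
    for nm,p in pot.items():
        try: c,rr,k,m,z=capfit(W,p,rad=.05); print(n,"pot",nm,c.round(4),rr.round(4),k)
        except Exception as e: pass
    for nm,p in dict(red=(.505,-.481),yellow=(.617,-.3175),green=(.4797,-.3495)).items():
        v,u=ringfit(g,W,nm,p)
        P=np.array([ray(g,a,b,0,T)[:2] for a,b in zip(u,v)]).reshape(-1,2); d=np.hypot(*(P-p).T); P=P[(d<.055)&(d>.033)]
        if len(P)<60: continue
        r=least_squares(lambda q:np.hypot(P[:,0]-q[0],P[:,1]-q[1])-.0405,p,loss="soft_l1",f_scale=.002)
        print(n,"ring",nm,r.x.round(4),len(P))
print(s["q"].round(3))
to(*s["eef_pos"])
E
python3 look.py w7
```

```text
t: 10.75
eef_pos: [0.5077, -0.4835, 0.2062]
ee_rot: [3.137, 0.008, 1.919]
force: [-0.8, -0.3, 0.4]
width: 0.0878
wrist pot red [ 0.5047 -0.4774] 0.0253 2248
wrist pot yellow [0. 0.] 0.0 0
wrist pot white [ 0.6601 -0.2437] 0.016 301
wrist ring red [ 0.5042 -0.4806] 1101
wrist ring yellow [ 0.6165 -0.3164] 1920
wrist ring green [ 0.4794 -0.3479] 1635
scene pot red [ 0.5033 -0.479 ] 0.0266 264
scene pot yellow [ 0.3324 -0.2846] 0.027 258
scene pot white [ 0.649  -0.2259] 0.0283 158
scene ring red [ 0.5056 -0.4799] 250
scene ring yellow [ 0.6175 -0.3164] 207
scene ring green [ 0.4805 -0.3481] 205
side pot red [ 0.5031 -0.4746] 0.0264 186
side pot yellow [ 0.335  -0.2811] 0.0259 269
side pot white [ 0.6552 -0.2224] 0.0258 238
side ring red [ 0.5038 -0.483 ] 174
side ring yellow [ 0.6161 -0.3195] 268
side ring green [ 0.4793 -0.3508] 234
[-4.830e-01  4.070e-01  3.900e-02  2.000e-03 -1.193e+00 -2.311e+00]
now [ 0.5064 -0.4821  0.2013] [3.139e+00 2.000e-03 1.918e+00] q6 -2.311 t 10.9 w 0.0879 F [ 0.1  0.7 -0.3]
shift [-0.006  0.002 -0.016] turn [0.002 0.002 0.   ]h.py:33: RuntimeWarning: Mean of empty slice.
  return np.array(c),np.float64(rr),len(P),P[:,:2].mean(0),np.median(P[:,2])
  ret = um.true_divide(
  return _methods._mean(a, axis=axis, dtype=dtype,
  ret = ret.dtype.type(ret / rcount)
```

View pics/w7.png

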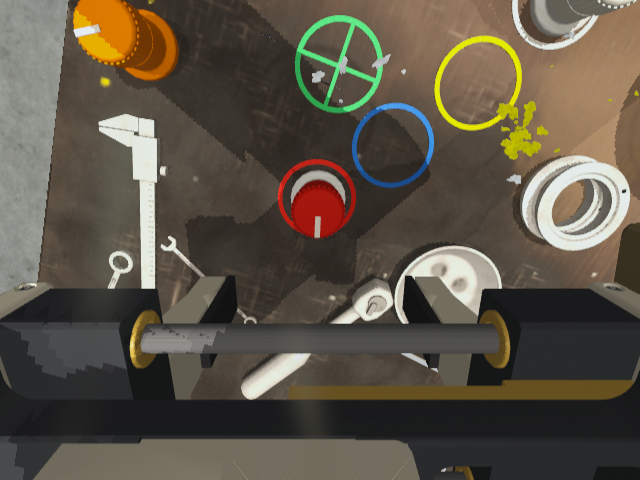

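```bash
python3 -m inch '0 0 0 0 0 0 -0.5;0 0 0 0 0 0 -1;0 0 0 0 0 0 -1;0 0 0 0 0 0 -1;0 0 0 0 0 0 -1;0 0 0 0 0 0 -1;0 0 0 0 0 0 -1;0 0 0 0 0 0 -1'
python3 -m inch '0 0 0 0 0 0 -0.5;0 0 0 0 0 0 -1;0 0 0 0 0 0 -1;0 0 0 0 0 0 -1;0 0 0 0 0 0 -1;0 0 0 0 0 0 -1;0 0 0 0 0 0 -1;0 0 0 0 0 0 -1'
python3 -m inch '0 0 0 0 0 0 -0.5;0 0 0 0 0 0 -1;0 0 0 0 0 0 -1;0 0 0 0 0 0 -1;0 0 0 0 0 0 -1;0 0 0 0 0 0 -1;0 0 0 0 0 0 -1;0 0 0 0 0 0 -1'
python3 look.py w8 2>/dev/null
```

```text
t: 11.7
eef_pos: [0.5053, -0.4814, 0.1976]
ee_rot: [3.14, -0.003, 2.968]
force: [-1.0, -0.0, -0.6]
width: 0.0871
t: 12.5
eef_pos: [0.5055, -0.4816, 0.1983]
ee_rot: [3.14, -0.0, -2.272]
force: [-0.2, 0.4, 0.1]
width: 0.0874
t: 13.3
eef_pos: [0.5057, -0.4817, 0.1988]
ee_rot: [3.141, 0.001, -1.228]
force: [-0.2, 0.5, -0.3]
width: 0.0875
wrist pot red [ 0.5047 -0.478 ] 0.0253 2286
wrist pot yellow [0. 0.] 0.0 0
wrist pot white [0. 0.] 0.0 0
wrist ring red [ 0.5038 -0.4794] 1070
wrist ring yellow [ 0.6194 -0.3151] 438
wrist ring green [ 0.4792 -0.3476] 553
scene pot red [ 0.5032 -0.4785] 0.0259 263
scene pot yellow [ 0.3315 -0.2862] 0.0252 262
scene pot white [ 0.6535 -0.2253] 0.0273 162
scene ring red [ 0.5056 -0.4798] 253
scene ring yellow [ 0.6174 -0.3166] 208
scene ring green [ 0.4805 -0.3481] 201
side pot red [ 0.5053 -0.4761] 0.0272 189
side pot yellow [ 0.3344 -0.2824] 0.0264 265
side pot white [ 0.6542 -0.2223] 0.0268 237
side ring red [ 0.5039 -0.4829] 177
side ring yellow [ 0.616  -0.3194] 265
side ring green [ 0.4793 -0.3508] 237
[-0.483  0.414  0.032 -0.    -1.19   0.826]
now [ 0.5058 -0.4818  0.1992] [ 3.141  0.    -1.231] q6 0.823 t 13.45 w 0.0879 F [-0.2  0.3 -0.3]
shift [-0.     0.     0.001] turn [0. 0. 0.]
```

View pics/w8.png

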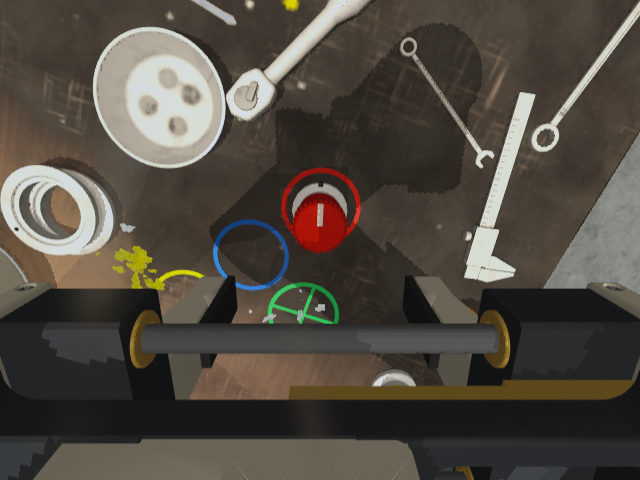

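The tick at (320,184) lines up with the cap line at (320,212), so red is shut. I'll check centring in enlarged crops from both sides.

Run:
```python
import cv2,numpy as np
a=cv2.imread("pics/w7.png")[150:245,270:365];b=cv2.imread("pics/w8.png")[160:255,273:368]
cv2.imwrite("pics/c8.png",cv2.resize(np.hstack([a,b]),None,fx=4,fy=4,interpolation=cv2.INTER_CUBIC))
```

```text
(no output)
```

View pics/c8.png

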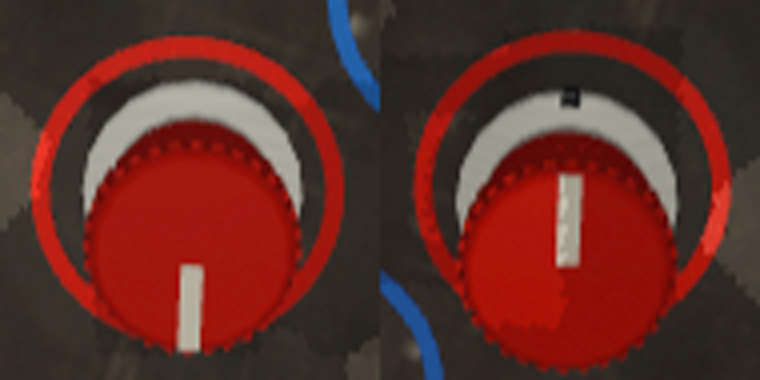

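Red sits within about 2.5 mm of centre, which is good. Now to yellow.

```bash
python3 -c "
from h import *
to(.3337,-.2835,.21,-1.57)"
```

```text
now [ 0.5058 -0.4818  0.1992] [ 3.141  0.    -1.231] q6 0.823 t 13.45 w 0.0879 F [-0.2  0.3 -0.3]
shift [-0.814  0.32  -0.036] turn [0.    0.    0.324]
```

```bash
python3 -m inch '0 -0.15 0.06 -0.04 0 0 0.06;0 -0.3 0.12 -0.04 0 0 0.13;0 -0.45 0.18 -0.04 0 0 0.2;0 -0.6 0.24 -0.04 0 0 0.26;0 -0.74 0.29 -0.04 0 0 0.32;0 -0.81 0.32 -0.04 0 0 0.32;0 -0.81 0.32 -0.04 0 0 0.32;0 -0.81 0.32 -0.04 0 0 0.32'
python3 look.py w9 2>/dev/null
```

```text
t: 14.25
eef_pos: [0.3331, -0.286, 0.2123]
ee_rot: [-3.14, -0.001, -1.561]
force: [0.5, -0.2, 0.2]
width: 0.0873
wrist pot red [ 0.5043 -0.4614] 0.0187 447
wrist pot yellow [ 0.334  -0.2841] 0.0252 2116
wrist pot white [ 0.6486 -0.2279] 0.022 746
wrist ring red [ 0.5046 -0.48  ] 864
wrist ring yellow [ 0.6169 -0.3165] 1515
wrist ring green [ 0.4797 -0.3481] 1269
scene pot red [ 0.503  -0.4782] 0.0273 257
scene pot yellow [ 0.3321 -0.284 ] 0.0262 266
scene pot white [ 0.6519 -0.2263] 0.0263 160
scene ring red [ 0.5054 -0.4798] 254
scene ring yellow [ 0.6175 -0.3165] 226
scene ring green [ 0.4806 -0.3481] 200
side pot red [ 0.5051 -0.4764] 0.0266 189
side pot yellow [ 0.3357 -0.2824] 0.0262 264
side pot white [ 0.6537 -0.2211] 0.0262 240
side ring red [ 0.5041 -0.4824] 186
side ring yellow [ 0.616  -0.3195] 283
side ring green [ 0.4792 -0.3507] 243
[-0.257 -0.032 -0.502  0.    -1.099  0.267]
now [ 0.3335 -0.2865  0.2115] [ 3.141 -0.    -1.56 ] q6 0.269 t 14.4 w 0.0874 F [-0.1 -0.3  0.2]
shift [-0.002  0.001 -0.003] turn [ 0. -0. -0.]
```

View pics/w9.png

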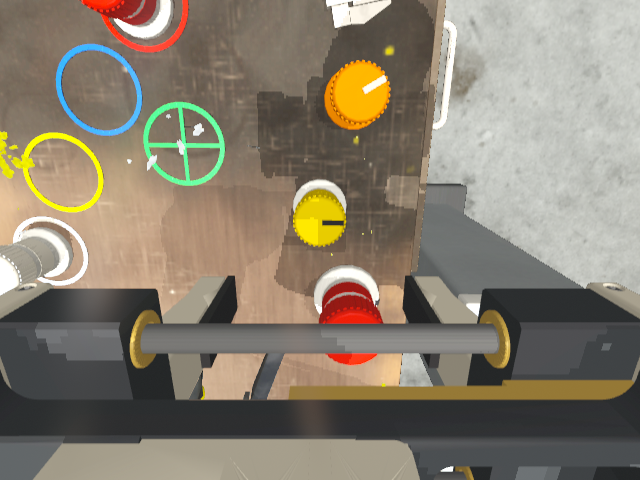

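Yellow: the line points right (345,223) and the tick is hidden on the near side, so the cap is open by about 85–90°. Grasping and turning clockwise.

```bash
python3 -m inch '0 -0.008 0 0.15 0 0 0;0 -0.008 0 0.3 0 0 0;0 -0.008 0 0.42 0 0 0;0 -0.008 0 0.5 0 0 0;0 -0.008 0 0.54 0 0 0;0 -0.008 0 0.54 0 0 0;0 -0.008 0 0.54 0 0 0;0.42 -0.008 0 0.54 0 0 0;0.42 -0.008 0 0.54 0 0 0;0.5 -0.008 0 0.54 0 0 0;0.5 -0.008 0 0.54 0 0 0;0.5 -0.008 0 0.54 0 0 0' 25
python3 -m inch '0.5 0 0 0 0 0 0;0.5 0 0 0 0 0 0.14;0.5 0 0 0 0 0 0.28;0.5 0 0 0 0 0 0.42;0.5 0 0 0 0 0 0.56;0.5 0 0 0 0 0 0.7;0.5 0 0 0 0 0 0.84;0.5 0 0 0 0 0 0.95;0.5 0 0 0 0 0 0.95'
python3 -m inch '0.5 0 0 0 0 0 0.1;0.5 0 0 0 0 0 0.2;0.5 0 0 0 0 0 0.3;0.5 0 0 0 0 0 0.4;0.5 0 0 0 0 0 0.5;0.5 0 0 0 0 0 0.6;0.5 0 0 0 0 0 0.7;0.5 0 0 0 0 0 0.7;0.5 0 0 0 0 0 0.7'
python3 - <<'E'
from h import *
to(.414,-.325,.0498)
s,f,T=wristgrab(); print(s["moment"].round(3),s["q"].round(3))
cv2.imwrite("pics/w10.png",f["img"][:,:,::-1])
f=arm.grab_frame("scene"); cv2.imwrite("pics/s10.png",cv2.resize(f["img"][200:380,270:510,::-1],None,fx=3.3,fy=3.3,interpolation=cv2.INTER_CUBIC))
E
```

```text
t: 15.6
eef_pos: [0.333, -0.2837, 0.0499]
ee_rot: [-3.141, -0.0, -1.558]
force: [0.5, -1.0, -0.5]
width: 0.0533
t: 16.5
eef_pos: [0.3334, -0.2838, 0.0499]
ee_rot: [-3.141, 0.001, -2.555]
force: [1.0, 0.6, 3.4]
width: 0.0494
t: 17.4
eef_pos: [0.3332, -0.2839, 0.0498]
ee_rot: [-3.141, 0.001, 3.002]
force: [0.4, 0.6, 5.5]
width: 0.0493
now [ 0.3332 -0.2839  0.0498] [-3.141e+00  1.000e-03  3.002e+00] q6 -1.459 t 17.4 w 0.0493 F [0.4 0.6 5.5]
shift [-0.286 -0.098  0.   ] turn [-0.     0.001 -0.   ]
[ 0.053 -0.2   -0.014] [-0.252  0.176 -0.725  0.    -0.67  -1.459]
```

View pics/w10.png

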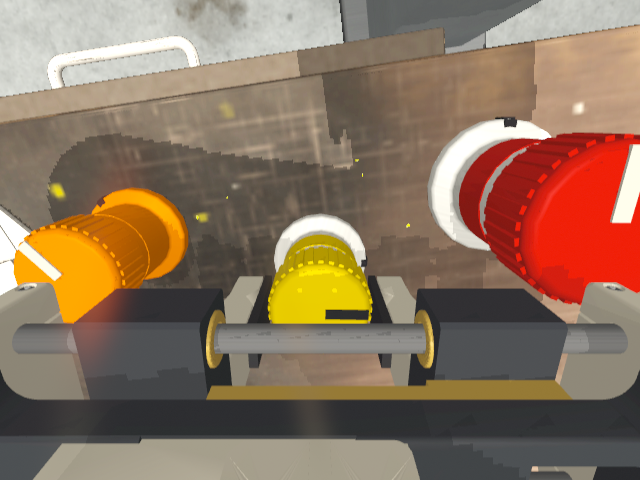

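View pics/s10.png

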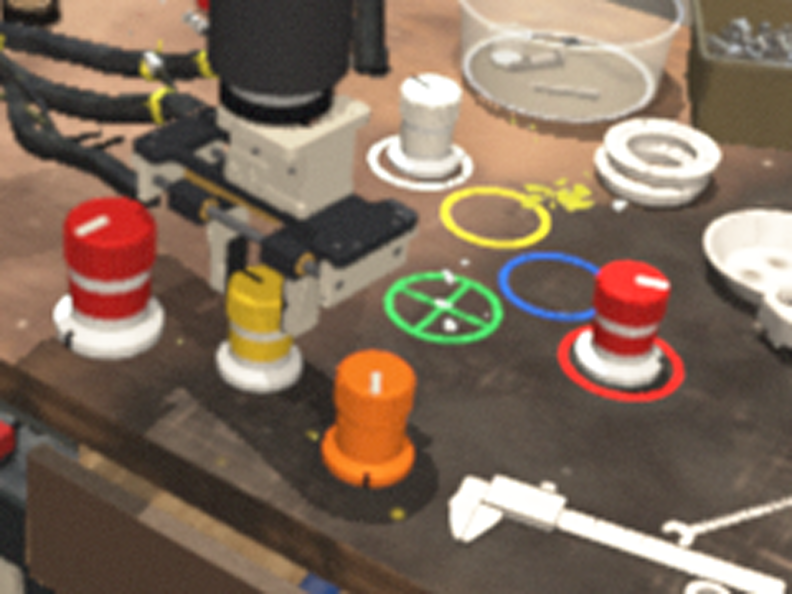

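The yellow tick at (365,262) is now nearly under the line. I'll turn on a bit past the stop to be sure (this also sets the jaws clear of white), then slide.

```bash
python3 -m inch '0.5 0 0 0 0 0 0.1;0.5 0 0 0 0 0 0.2;0.5 0 0 0 0 0 0.3;0.5 0 0 0 0 0 0.4;0.5 0 0 0 0 0 0.5;0.5 0 0 0 0 0 0.6;0.5 0 0 0 0 0 0.7;0.5 0 0 0 0 0 0.7;0.5 0 0 0 0 0 0.7'
python3 - <<'E'
from h import *
to(.6168,-.317,.0498)
s,f,T=wristgrab(); print(s["moment"].round(3),s["q"].round(3))
cv2.imwrite("pics/w11.png",f["img"][:,:,::-1])
E
```

```text
t: 18.4
eef_pos: [0.3332, -0.2839, 0.0498]
ee_rot: [3.141, 0.001, 2.268]
force: [0.1, -0.1, 6.2]
width: 0.0491
now [ 0.3332 -0.2839  0.0498] [3.141e+00 1.000e-03 2.268e+00] q6 -2.193 t 18.4 w 0.0491 F [ 0.1 -0.1  6.2]
shift [-0.691  0.654  0.001] turn [0.    0.001 0.   ]
[-0.033 -0.216 -0.028] [-0.252  0.176 -0.725  0.    -0.67  -2.193]
```

View pics/w11.png

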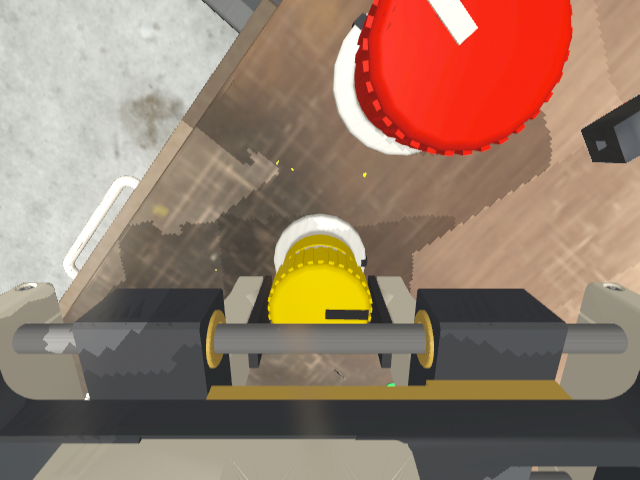

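The tick stayed at (365,262) in the tool view, so cap and pot turned together: yellow is shut. Sliding it to the yellow ring.

```bash
python3 -m inch '0.5 -0.03 0.03 0 0 0 0;0.5 -0.08 0.077 0 0 0 0;0.5 -0.14 0.133 0 0 0 0;0.5 -0.2 0.19 0 0 0 0;0.5 -0.26 0.247 0 0 0 0;0.5 -0.32 0.304 0 0 0 0;0.5 -0.38 0.36 0 0 0 0;0.5 -0.44 0.417 0 0 0 0;0.5 -0.5 0.474 0 0 0 0;0.5 -0.55 0.521 0 0 0 0;0.5 -0.6 0.57 0 0 0 0;0.5 -0.64 0.606 0 0 0 0' 30
python3 - <<'E'
from h import *
s,f,T=wristgrab(); print(s["moment"].round(3),s["q"].round(3))
to(.6168,-.317,.0498)
cv2.imwrite("pics/w12.png",f["img"][:,:,::-1])
E
```

```text
t: 19.65
eef_pos: [0.5942, -0.3154, 0.0499]
ee_rot: [-3.139, -0.003, 2.268]
force: [-9.2, 1.5, 13.9]
width: 0.0497
[0.503 3.123 0.02 ] [-1.990e-01  5.040e-01 -1.930e-01  1.000e-03 -8.770e-01 -2.247e+00]
now [ 0.597  -0.316   0.0499] [-3.14  -0.     2.268] q6 -2.247 t 19.7 w 0.0497 F [-0.2 -1.1  6.3]
shift [-0.045  0.048  0.   ] turn [-0.002 -0.     0.   ]
```

View pics/w12.png

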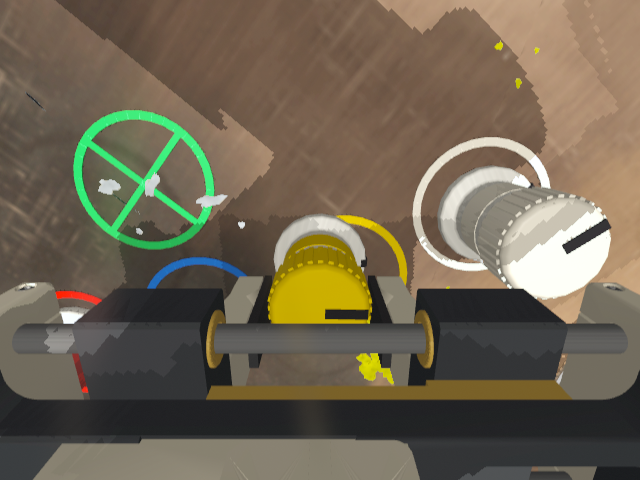

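```bash
python3 -m inch '0.5 -0.02 0.02 0 0 0 0;0.5 -0.046 0.048 0 0 0 0;0.5 -0.046 0.048 0 0 0 0;0.5 -0.046 0.048 0 0 0 0;0.3 -0.046 0.048 0 0 0 0;0.2 -0.046 0.048 0 0 0 0;0.1 -0.046 0.048 0 0 0 0;0.1 -0.046 0.048 0 0 0 0;0.1 -0.046 0.048 -0.15 0 0 0;0.1 -0.046 0.048 -0.3 0 0 0;0 -0.046 0.048 -0.45 0 0 0;0 -0.046 0.048 -0.5 0 0 0' 30
python3 look.py w13 yellow,.617,-.317 2>/dev/null
```

```text
t: 20.9
eef_pos: [0.6173, -0.3175, 0.2055]
ee_rot: [3.138, 0.007, 2.265]
force: [0.8, 0.5, 1.2]
width: 0.0864
wrist pot red [ 0.5037 -0.4762] 0.0255 1960
wrist pot yellow [ 0.6152 -0.3168] 0.0253 2232
wrist pot white [ 0.6545 -0.2252] 0.0254 2582
wrist ring red [ 0.5037 -0.4807] 922
wrist ring yellow [ 0.6167 -0.3172] 1118
wrist ring green [ 0.4791 -0.3483] 1371
scene pot red [ 0.5022 -0.4794] 0.0261 256
scene pot yellow [ 0.6132 -0.318 ] 0.027 182
scene pot white [ 0.652  -0.2278] 0.0254 160
scene ring red [ 0.5055 -0.4798] 255
scene ring yellow [ 0.6183 -0.317 ] 118
scene ring green [ 0.4804 -0.3481] 207
side pot red [ 0.5019 -0.4749] 0.0263 187
side pot yellow [ 0.6133 -0.3171] 0.0285 232
side pot white [ 0.655  -0.2237] 0.0259 239
side ring red [ 0.5036 -0.4825] 186
side ring yellow [ 0.6163 -0.3196] 151
side ring green [ 0.4792 -0.3505] 241
[-1.940e-01  3.970e-01  2.100e-02  2.000e-03 -1.187e+00 -2.254e+00]
now [ 0.6157 -0.3166  0.2007] [3.140e+00 2.000e-03 2.264e+00] q6 -2.254 t 21.05 w 0.0878 F [ 0.6 -0.  -1.2]
shift [-0.006  0.002 -0.016] turn [0.002 0.002 0.   ]
```

View pics/w13.png

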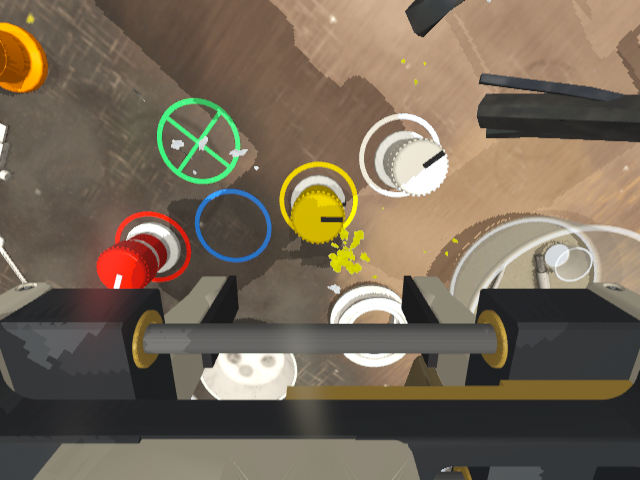

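Yellow is shut (line at (332,219), tick at (343,206)), centred to about 2 mm, and red is still in place. Turning the wrist to approach white.

```bash
python3 -m inch '0 0 0 0 0 0 -0.5;0 0 0 0 0 0 -1;0 0 0 0 0 0 -1;0 0 0 0 0 0 -1;0 0 0 0 0 0 -1;0 0 0 0 0 0 -1;0 0 0 0 0 0 -1;0 0 0 0 0 0 -1'
python3 -m inch '0 0 0 0 0 0 -0.5;0 0 0 0 0 0 -1;0 0 0 0 0 0 -1;0 0 0 0 0 0 -1;0 0 0 0 0 0 -1;0 0 0 0 0 0 -1;0 0 0 0 0 0 -1;0 0 0 0 0 0 -1'
python3 look.py w14 yellow,.617,-.317 2>/dev/null; python3 -c "
from h import *
to(.6543,-.2253,.2,-1.65)"
```

```text
t: 21.85
eef_pos: [0.6145, -0.3163, 0.1973]
ee_rot: [3.14, -0.003, -2.97]
force: [-0.3, 0.9, -0.5]
width: 0.0877
t: 22.65
eef_pos: [0.6148, -0.3164, 0.1982]
ee_rot: [3.14, -0.0, -1.927]
force: [0.2, -0.0, -0.2]
width: 0.088
wrist pot red [ 0.5106 -0.4608] 0.0176 414
wrist pot yellow [ 0.6152 -0.3176] 0.0253 2322
wrist pot white [ 0.6545 -0.2261] 0.0251 1172
wrist ring red [ 0.5038 -0.4799] 1026
wrist ring yellow [ 0.6164 -0.3161] 1187
wrist ring green [ 0.479  -0.3478] 1478
scene pot red [ 0.5027 -0.4784] 0.0267 262
scene pot yellow [ 0.6133 -0.321 ] 0.0275 181
scene pot white [ 0.6517 -0.2262] 0.0264 156
scene ring red [ 0.5055 -0.4799] 256
scene ring yellow [ 0.618  -0.3168] 119
scene ring green [ 0.4804 -0.348 ] 201
side pot red [ 0.5046 -0.4741] 0.0262 190
side pot yellow [ 0.6143 -0.3147] 0.0255 227
side pot white [ 0.6542 -0.2239] 0.0256 242
side ring red [ 0.5038 -0.4826] 187
side ring yellow [ 0.6164 -0.3196] 148
side ring green [ 0.4791 -0.3506] 233
[-0.194  0.403  0.014 -0.    -1.184 -0.161]
now [ 0.615  -0.3166  0.1988] [ 3.14  -0.    -1.931] q6 -0.166 t 22.8 w 0.0875 F [ 0.5 -0.5  0.3]
shift [-0.     0.001  0.002] turn [ 0.001 -0.    -0.   ]
now [ 0.615  -0.3166  0.1988] [ 3.14  -0.    -1.931] q6 -0.166 t 22.8 w 0.0875 F [ 0.5 -0.5  0.3]
shift [-0.331 -0.015 -0.004] turn [ 0.001  0.    -0.268]
```

View pics/w14.png

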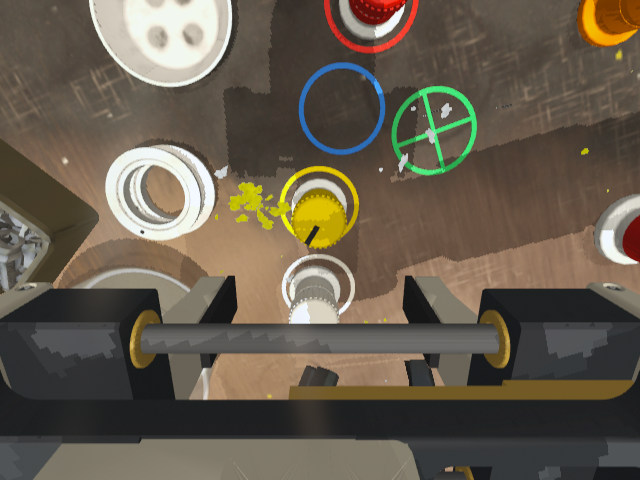

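```bash
python3 -m inch '0 -0.12 -0.01 0 0 0 -0.1;0 -0.25 -0.015 0 0 0 -0.2;0 -0.331 -0.015 0 0 0 -0.268;0 -0.331 -0.015 0 0 0 -0.268;0 -0.331 -0.015 0 0 0 -0.268;0 -0.331 -0.015 0 0 0 -0.268'
python3 look.py w15 yellow,.617,-.317 2>/dev/null | grep white; python3 -c "
from h import *
to(.6543,-.2256,.049,-1.65)"
```

```text
t: 23.4
eef_pos: [0.6536, -0.2256, 0.1994]
ee_rot: [3.141, -0.0, -1.647]
force: [0.4, -0.4, -0.6]
width: 0.0873
wrist pot white [ 0.6549 -0.2257] 0.0253 2297
scene pot white [ 0.6536 -0.2272] 0.0278 165
side pot white [ 0.6532 -0.2232] 0.0257 240
now [ 0.6536 -0.226   0.1996] [ 3.142 -0.    -1.647] q6 -0.024 t 23.55 w 0.0879 F [ 0.6 -0.2  0.2]
shift [-0.002 -0.002  0.502] turn [ 0.    -0.     0.003]
```

View pics/w15.png

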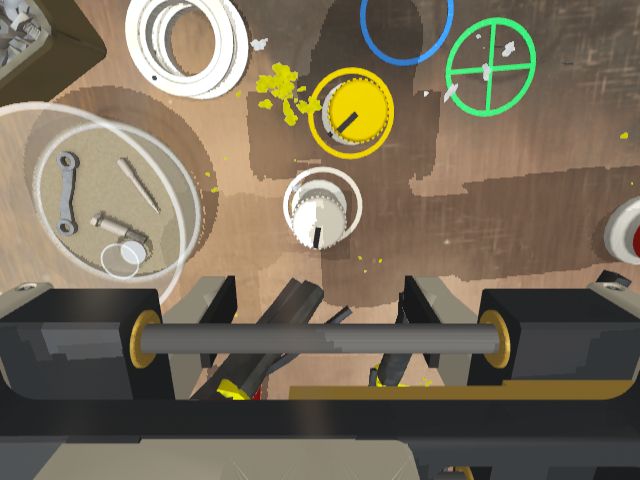

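White cap at (319,222), line pointing at the near side, clear of the hose ends (315,290). Descending and gripping.

```bash
python3 -m inch '0 -0.002 -0.002 0.14 0 0 0;0 -0.002 -0.002 0.28 0 0 0;0 -0.002 -0.002 0.38 0 0 0;0 -0.002 -0.002 0.45 0 0 0;0 -0.002 -0.002 0.5 0 0 0;0 -0.002 -0.002 0.5 0 0 0;0 -0.002 -0.002 0.5 0 0 0;0.42 -0.002 -0.002 0.5 0 0 0;0.42 -0.002 -0.002 0.5 0 0 0;0.5 -0.002 -0.002 0.5 0 0 0;0.5 -0.002 -0.002 0.5 0 0 0;0.5 -0.002 -0.002 0.5 0 0 0' 30
python3 -m inch '0.5 0 0 0 0 0 0;0.5 0 0 0 0 0 0;0.5 0 0 0 0 0 0'
python3 - <<'E'
from h import *
s,f,T=wristgrab(); print(s["moment"].round(3),s["q"].round(3))
to(.55,-.235,.0498); to(.4795,-.3485,.0498)
cv2.imwrite("pics/w16.png",f["img"][:,:,::-1])
f=arm.grab_frame("scene"); cv2.imwrite("pics/s16.png",cv2.resize(f["img"][170:350,310:510,::-1],None,fx=3.3,fy=3.3,interpolation=cv2.INTER_CUBIC))
E
```

```text
t: 24.75
eef_pos: [0.6547, -0.2245, 0.0499]
ee_rot: [-3.141, 0.0, -1.644]
force: [0.0, 0.2, -1.0]
width: 0.0531
t: 25.05
eef_pos: [0.6547, -0.2245, 0.0498]
ee_rot: [-3.141, -0.0, -1.644]
force: [-0.4, 1.2, 1.3]
width: 0.0492
[ 0.274  0.09  -0.071] [-0.05   0.529 -0.148  0.    -0.894 -0.024]
now [ 0.6547 -0.2245  0.0498] [-3.141 -0.    -1.644] q6 -0.024 t 25.1 w 0.0496 F [-0.7  1.4  2.6]
shift [ 0.06   0.346 -0.   ] turn [-0. -0.  0.]
now [ 0.6547 -0.2245  0.0498] [-3.141 -0.    -1.644] q6 -0.024 t 25.1 w 0.0496 F [-0.7  1.4  2.6]
shift [ 0.455  0.552 -0.   ] turn [-0. -0.  0.]
```

View pics/w16.png

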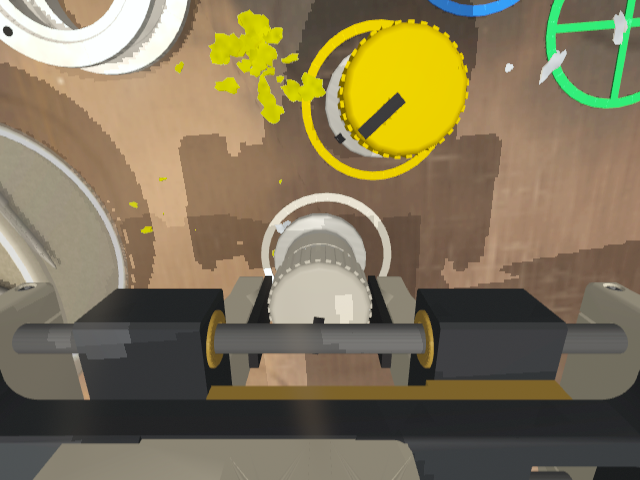

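View pics/s16.png

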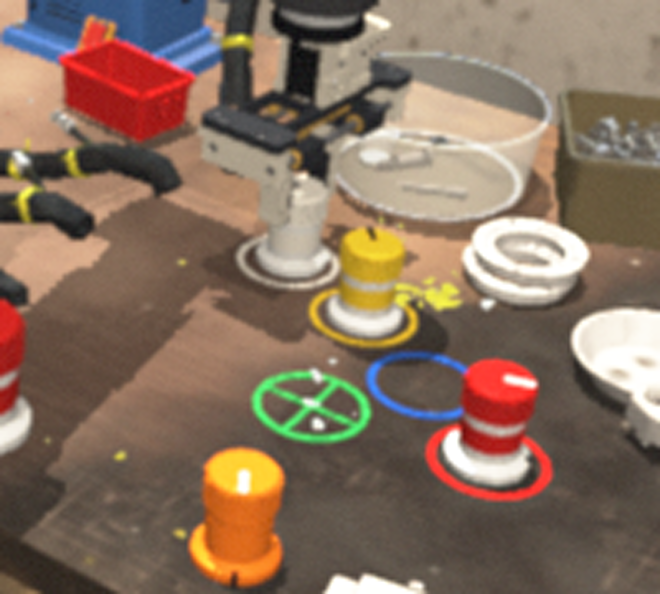

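```bash
python3 -m inch '0.5 0.01 0.04 0 0 0 0;0.5 0.02 0.1 0 0 0 0;0.5 0.03 0.17 0 0 0 0;0.5 0.04 0.24 0 0 0 0;0.5 0.06 0.31 0 0 0 0;0.5 0.1 0.36 0 0 0 0;0.5 0.16 0.395 0 0 0 0;0.5 0.22 0.43 0 0 0 0;0.5 0.28 0.46 0 0 0 0;0.5 0.34 0.49 0 0 0 0;0.5 0.39 0.52 0 0 0 0;0.5 0.42 0.535 0 0 0 0' 30
python3 - <<'E'
from h import *
s,f,T=wristgrab(); print(s["moment"].round(3),s["q"].round(3))
to(.4795,-.3485,.0498)
cv2.imwrite("pics/w17.png",f["img"][:,:,::-1])
E
```

```text
t: 26.35
eef_pos: [0.4845, -0.3396, 0.0498]
ee_rot: [-3.141, 0.0, -1.645]
force: [2.1, 4.8, 3.1]
width: 0.0493
[ 1.46  -0.886 -0.024] [-0.281  0.393 -0.388 -0.    -0.789  0.207]
now [ 0.484  -0.3404  0.0497] [ 3.141 -0.    -1.645] q6 0.207 t 26.4 w 0.0492 F [-1.9 -3.7  1. ]
shift [ 0.028  0.013 -0.   ] turn [ 0. -0. -0.]
```

View pics/w17.png

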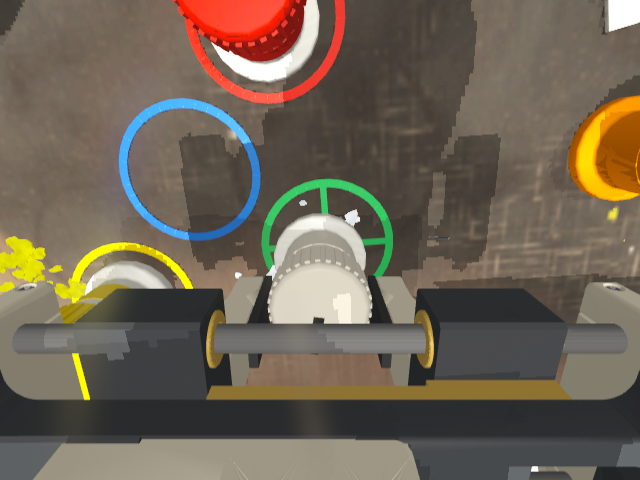

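White is at the green ring with about 9 mm to go. Finishing the slide, then unscrewing anticlockwise.

```bash
python3 -m inch '0.5 0.012 0.006 0 0 0 0;0.5 0.025 0.013 0 0 0 0;0.5 0.025 0.013 0 0 0 0;0.5 0.025 0.013 0 0 0 0;0.5 0.025 0.013 0 0 0 0'
python3 look.py w18 yellow,.617,-.317 white,.48,-.349 2>/dev/null
```

```text
t: 26.9
eef_pos: [0.481, -0.3458, 0.0497]
ee_rot: [-3.142, -0.001, -1.644]
force: [0.5, -2.8, 4.1]
width: 0.0491
wrist pot red [ 0.5052 -0.4741] 0.025 6825
wrist pot yellow [ 0.601  -0.3192] 0.0141 281
wrist pot white [ 0.4806 -0.3565] 0.0416 7617
wrist ring red [ 0.5042 -0.4798] 2644
wrist ring yellow [ 0.6173 -0.3164] 1627
wrist ring green [ 0.4795 -0.3477] 2103
scene pot red [ 0.503  -0.4773] 0.0273 260
scene pot yellow [ 0.5944 -0.3363] 0.0001 1
scene pot white [ 0.4807 -0.3495] 0.0439 236
scene ring red [ 0.5055 -0.4799] 249
scene ring yellow [ 0.6199 -0.317 ] 87
scene ring green [ 0.4807 -0.3478] 151
side pot red [ 0.507  -0.4524] 0.0001 1
side pot yellow [ 0.6154 -0.3137] 0.0265 228
side pot white [ 0.4808 -0.3441] 0.0416 331
side ring yellow [ 0.6169 -0.3196] 195
side ring green [ 0.4793 -0.3504] 148
[-0.293  0.394 -0.387  0.001 -0.789  0.22 ]
now [ 0.481  -0.3458  0.0497] [-3.141 -0.    -1.644] q6 0.22 t 27.05 w 0.0493 F [ 1.  -2.6  3.6]
shift [-0. -0. -0.] turn [-0. -0.  0.]
```

View pics/w18.png

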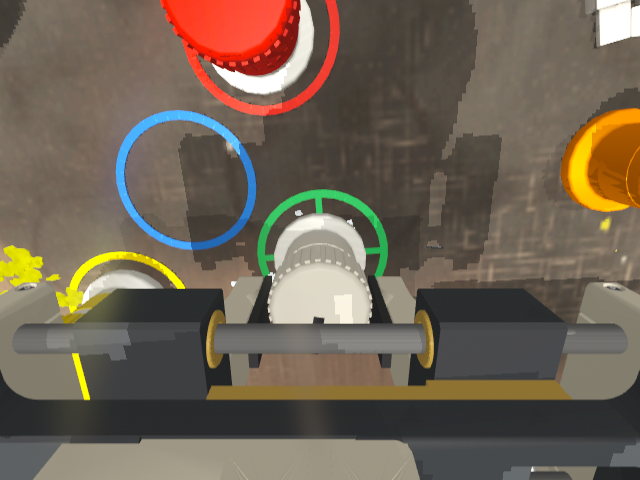

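```bash
python3 -m inch '0.5 0.007 0.004 0 0 0 0;0.5 0.007 0.004 0 0 0 0;0.5 0.007 0.004 0 0 0 -0.14;0.5 0.007 0.004 0 0 0 -0.28;0.5 0.007 0.004 0 0 0 -0.42;0.5 0.007 0.004 0 0 0 -0.56;0.5 0.007 0.004 0 0 0 -0.7;0.5 0.007 0.004 0 0 0 -0.84;0.5 0.007 0.004 0 0 0 -0.95;0.5 0.007 0.004 0 0 0 -0.95' 35
python3 -m inch '0.5 0 0 0 0 0 -0.14;0.5 0 0 0 0 0 -0.28;0.5 0 0 0 0 0 -0.42;0.5 0 0 0 0 0 -0.56;0.5 0 0 0 0 0 -0.7;0.5 0 0 0 0 0 -0.84;0.5 0 0 0 0 0 -0.95;0.5 0 0 0 0 0 -0.95'
python3 -m inch '0.5 0 0 0 0 0 -0.14;0.5 0 0 0 0 0 -0.28;0.5 0 0 0 0 0 -0.42;0.5 0 0 0 0 0 -0.56;0.5 0 0 0 0 0 -0.65;0.5 0 0 0 0 0 -0.7;0.5 0 0 0 0 0 -0.7;0.5 0 0 0 0 0 -0.7'
python3 - <<'E'
from h import *
s,f,T=wristgrab(); print(s["moment"].round(3),s["q"].round(3))
to(.4795,-.3485,.0498)
cv2.imwrite("pics/w19.png",f["img"][:,:,::-1])
E
```

```text
t: 28.05
eef_pos: [0.4793, -0.3476, 0.0497]
ee_rot: [3.141, 0.0, -0.645]
force: [0.6, 0.3, 5.1]
width: 0.0492
t: 28.85
eef_pos: [0.4793, -0.3482, 0.0497]
ee_rot: [3.141, 0.0, 0.347]
force: [-0.2, -4.6, 4.5]
width: 0.0492
t: 29.65
eef_pos: [0.4794, -0.3476, 0.0497]
ee_rot: [-3.141, 0.0, 1.075]
force: [1.1, -1.4, 5.4]
width: 0.0492
[-0.52  -0.233  0.046] [-0.297  0.394 -0.387  0.    -0.789  2.943]
now [ 0.4794 -0.3476  0.0497] [-3.142  0.     1.075] q6 2.943 t 29.7 w 0.0496 F [ 0.1 -1.3  4.2]
shift [-0.003  0.002 -0.   ] turn [-0.  0. -0.]
```

View pics/w19.png

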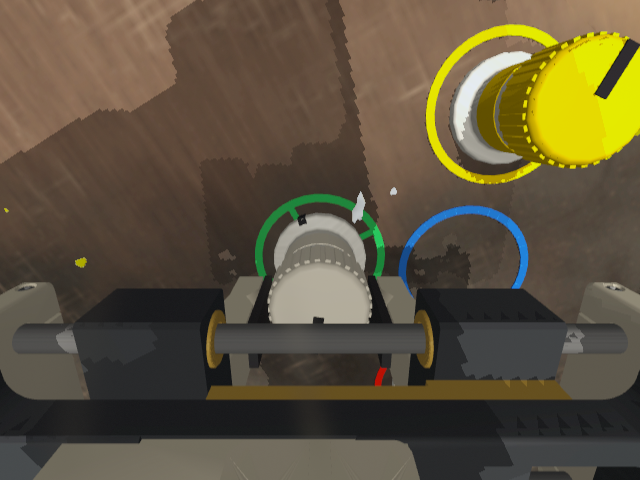

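The tick is at (302,219), about 150° round from the line at (318,320), so white is fully unscrewed (2.72 rad turned, torque at the stop). Releasing and looking.

```bash
python3 -m inch '0.3 0 0 0 0 0 0;0.2 0 0 0 0 0 0;0 0 0 0 0 0 0;0 0 0 0 0 0 0;0 0 0 -0.15 0 0 0;0 0 0 -0.3 0 0 0;0 0 0 -0.45 0 0 0;0 0 0 -0.6 0 0 0;0 0 0 -0.6 0 0 0;0 0 0 -0.6 0 0 0'
python3 look.py w20 yellow,.617,-.317 white,.48,-.349 2>/dev/null
```

```text
t: 30.7
eef_pos: [0.4799, -0.3475, 0.2307]
ee_rot: [3.139, -0.001, 1.078]
force: [-0.7, 0.0, -0.5]
width: 0.0874
wrist pot red [ 0.5046 -0.4769] 0.0253 1072
wrist pot yellow [ 0.6155 -0.3167] 0.0254 2512
wrist pot white [ 0.4802 -0.3464] 0.0252 1921
wrist ring red [ 0.5037 -0.4805] 656
wrist ring yellow [ 0.6165 -0.3169] 1169
wrist ring green [ 0.4792 -0.3484] 808
scene pot red [ 0.503  -0.4784] 0.0272 261
scene pot yellow [ 0.6141 -0.32  ] 0.0265 182
scene pot white [ 0.4771 -0.3489] 0.0255 226
scene ring red [ 0.5055 -0.4799] 255
scene ring yellow [ 0.6191 -0.3166] 94
scene ring green [ 0.4809 -0.3479] 154
side pot red [ 0.5054 -0.4755] 0.0255 185
side pot yellow [ 0.6148 -0.3147] 0.0252 225
side pot white [ 0.4795 -0.346 ] 0.0259 227
side ring red [ 0.5041 -0.4838] 117
side ring yellow [ 0.6168 -0.3196] 182
side ring green [ 0.4791 -0.3504] 157
[-0.297  0.22  -0.172 -0.    -1.176  2.946]
now [ 0.4787 -0.3472  0.228 ] [-3.139  0.     1.078] q6 2.946 t 30.85 w 0.0873 F [-0.2 -0.5  0.2]
shift [ 0.001  0.004 -0.009] turn [-0.003  0.    -0.   ]
```

View pics/w20.png

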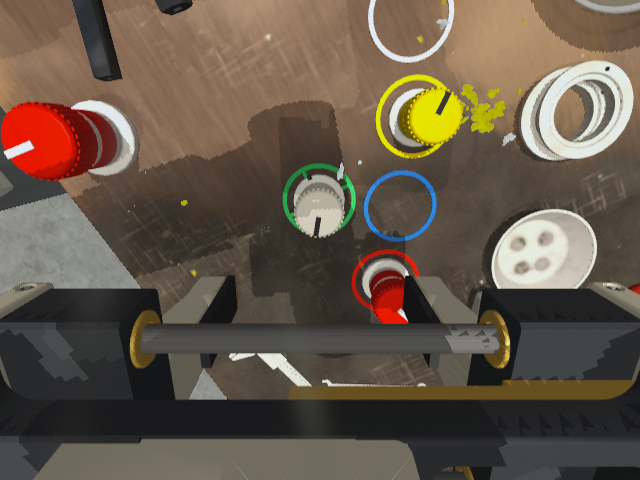

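View pics/w20_scene.png

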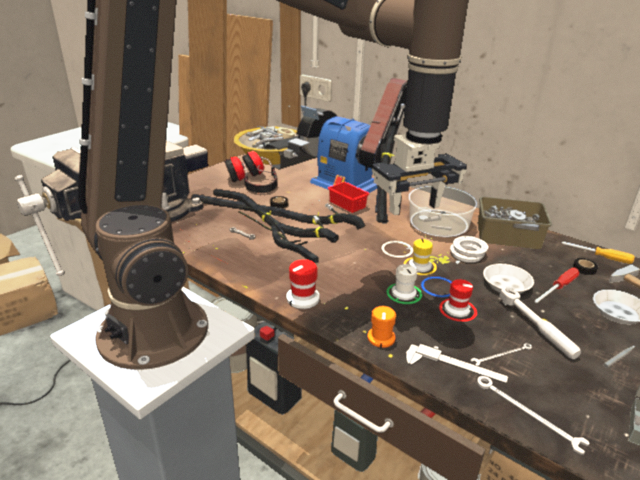

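All three pots stand in their rings, and white is open: tick at (308,175), line at (317,226). I'll retreat a little, wait a couple of seconds and check once more for a late knock.

```bash
python3 -m inch '0 0 0 -0.1 0 0 0;0 0 0 -0.2 0 0 0;0 0 0 -0.25 0 0 0;0 0 0 -0.25 0 0 0;0 0 0 -0.25 0 0 0;0 0 0 -0.25 0 0 0;0 0 0 -0.25 0 0 0;0 0 0 -0.25 0 0 0;0 0 0 -0.25 0 0 0;0 0 0 -0.25 0 0 0;0 0 0 -0.25 0 0 0;0 0 0 -0.25 0 0 0'
python3 -m inch '0 0 0 0 0 0 0;0 0 0 0 0 0 0;0 0 0 0 0 0 0;0 0 0 0 0 0 0;0 0 0 0 0 0 0;0 0 0 0 0 0 0;0 0 0 0 0 0 0;0 0 0 0 0 0 0;0 0 0 0 0 0 0;0 0 0 0 0 0 0;0 0 0 0 0 0 0;0 0 0 0 0 0 0'
python3 look.py w21 yellow,.617,-.317 white,.48,-.349 2>/dev/null
python3 -c "
import cv2,numpy as np
a=cv2.imread('pics/w21.png')[60:310,230:480];b=cv2.imread('pics/w21_scene.png')[225:330,370:485]
cv2.imwrite('pics/c21.png',np.hstack([cv2.resize(a,(400,400),interpolation=2),cv2.resize(b,(400,400),interpolation=2)]))"
```

```text
t: 32.05
eef_pos: [0.4795, -0.3476, 0.3046]
ee_rot: [3.142, -0.0, 1.078]
force: [0.5, -0.1, 0.4]
width: 0.0877
t: 33.25
eef_pos: [0.4795, -0.3476, 0.3046]
ee_rot: [3.142, 0.0, 1.078]
force: [-0.1, -0.1, -0.8]
width: 0.0878
wrist pot red [ 0.5047 -0.4769] 0.0254 1102
wrist pot yellow [ 0.6156 -0.3167] 0.0253 1639
wrist pot white [ 0.4802 -0.3464] 0.0252 1311
wrist ring red [ 0.5037 -0.4808] 584
wrist ring yellow [ 0.6168 -0.317 ] 942
wrist ring green [ 0.4791 -0.3486] 670
scene pot red [ 0.5031 -0.4789] 0.026 261
scene pot yellow [ 0.6129 -0.3195] 0.026 181
scene pot white [ 0.478  -0.3482] 0.0254 228
scene ring red [ 0.5054 -0.4799] 252
scene ring yellow [ 0.6196 -0.3165] 98
scene ring green [ 0.4807 -0.348 ] 156
side pot red [ 0.504  -0.4772] 0.0273 189
side pot yellow [ 0.6149 -0.3153] 0.0257 226
side pot white [ 0.48   -0.3446] 0.0257 236
side ring red [ 0.504  -0.4839] 118
side ring yellow [ 0.6167 -0.3196] 181
side ring green [ 0.4793 -0.3505] 156
[-0.297  0.183 -0.052  0.    -1.336  2.947]
now [ 0.4795 -0.3476  0.3046] [-3.142 -0.     1.078] q6 2.947 t 33.4 w 0.0875 F [ 0.8  0.2 -0.2]
shift [-0.  0.  0.] turn [-0. -0.  0.]
```

View pics/c21.png

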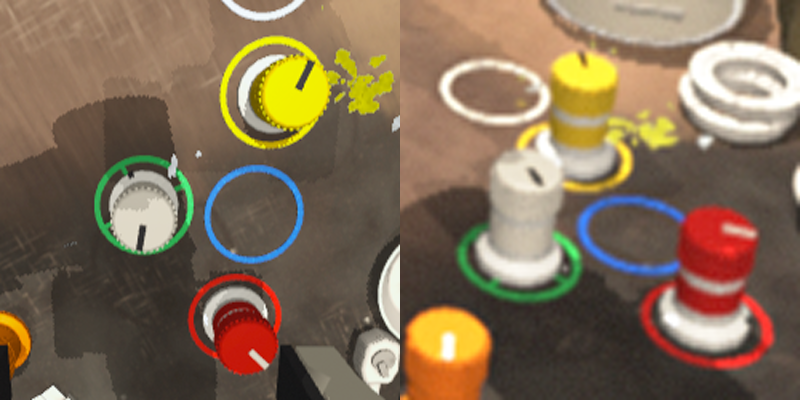

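All is stable and inside the rings, so I'm handing in.

```bash
python3 -c "
from station import arm
print(arm.job_done())"
```

```text
the job is handed in; nothing more can be done
None
```

The bench is changed over to white, and I handed the job in at about 33 s of robot time. Only red and yellow had been left out; there was no blue pot. I never touched the orange pot, the larger red pot, the tape or the link arm.

- **Red:** I screwed the small red pot shut, past its stop, and slid it into the red ring. The tick lined up with the cap line when I looked from above. It sits about 2.5–4 mm off centre in the wrist views.
- **Yellow:** I screwed it shut and slid it into the yellow ring. At the stop, cap and pot turned together with the tick under the line. It sits about 1–2 mm off centre.
- **White:** Only after those two were away, I slid it, still shut, round the yellow pot into the green ring. I then unscrewed it 2.72 rad anticlockwise to the stop; the torque rose and the tick ended about 150° from the line. It sits about 2 mm off centre.

The last wrist, scene and side pictures, taken with the gripper clear, showed all three pots upright inside their rings. I saw no knock or grip slip.

The three cameras disagree on the centring. Taken alone, the scene and side cameras read up to about 7 mm off centre (red and yellow), and about 6 mm for white. I trusted the closer wrist views.

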